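# Mount the bottle carrier on the bench shaker, clamp it, load the bottles and start

### The job

Get the bench shaker ready and set it going: seat the bottle carrier fully down on the shaker's deck over its two locating pegs, then turn all four swing clamps inwards to their end stops so that their fingers hold it down (they are handed: front left and back right close clockwise seen from above, the other two anticlockwise). With the carrier clamped, stand every amber dropper bottle that is on the bench in a well of its own, fully down and upright, and only then press the start key. Do not knock over the open glass jar beside the work.

Things in the scene. Friction and masses are not known exactly. Their poses are not given: they have to be found in the camera images.
- shaker: Bench shaker, fixed: flat white housing 190 x 320 mm, control strip along its front, aluminium deck on top, its face 60 mm above the bench. Origin on the bench under the deck's centre; x to its back, y along its length to the left, z up. Two steel locating pegs stand on the deck at x 0, y +112 and -112 mm: 12 mm thick, 24 mm tall, the upper 10 mm tapering to 6 mm.
- deck_seat (a point): The middle of the deck's upper face, midway between the two pegs; axes as the shaker's. The carrier's origin comes to lie here when it is home.
- carrier: Loose bottle carrier, 0.55 kg: foot plate 60 x 254 x 12 mm with a 15 mm bore for a peg at y +112 and -112 mm, grey well block 60 x 204 mm on it (top at 36 mm), black handle bar in the middle, 14 mm wide (x), 36 long (y), 62 to 86 mm high, free below: pinch it across x from above. Origin at the centre of the underside, y along its length, z up. Same either way round.
- well_1 (a point): Centre of the floor of one of the carrier's four round wells, at y = 79 mm in the carrier's frame, 12 mm above its underside. A well is 38 mm wide, 24 mm deep and open at the top. Any bottle may stand in any well.
- well_2 (a point): Centre of the floor of one of the carrier's four round wells, at y = 36 mm in the carrier's frame, 12 mm above its underside. A well is 38 mm wide, 24 mm deep and open at the top. Any bottle may stand in any well.
- well_3 (a point): Centre of the floor of one of the carrier's four round wells, at y = -36 mm in the carrier's frame, 12 mm above its underside. A well is 38 mm wide, 24 mm deep and open at the top. Any bottle may stand in any well.
- well_4 (a point): Centre of the floor of one of the carrier's four round wells, at y = -79 mm in the carrier's frame, 12 mm above its underside. A well is 38 mm wide, 24 mm deep and open at the top. Any bottle may stand in any well.
- clamp_1 (a joint): Turn of the shaker's front left swing clamp, rad: it grows clockwise seen from above, from 0 (finger swung clear, outwards) to the end stop at 1.75, where the finger lies over the end of the carrier's foot plate. Slight, even friction (0.08 N m); it stays where it is left. It starts at 0.1 to 0.4.
- clamp_2 (a joint): Turn of the shaker's front right swing clamp, rad: it grows anticlockwise seen from above, from 0 (finger swung clear, outwards) to the end stop at 1.75, where the finger lies over the end of the carrier's foot plate. Slight, even friction (0.08 N m); it stays where it is left. It starts at 0.1 to 0.4.
- clamp_3 (a joint): Turn of the shaker's back left swing clamp, rad: it grows anticlockwise seen from above, from 0 (finger swung clear, outwards) to the end stop at 1.75, where the finger lies over the end of the carrier's foot plate. Slight, even friction (0.08 N m); it stays where it is left. It starts at 0.1 to 0.4.
- clamp_4 (a joint): Turn of the shaker's back right swing clamp, rad: it grows clockwise seen from above, from 0 (finger swung clear, outwards) to the end stop at 1.75, where the finger lies over the end of the carrier's foot plate. Slight, even friction (0.08 N m); it stays where it is left. It starts at 0.1 to 0.4.
- clamp_1_grip (a point): On the front left clamp's vertical axis, -48, +112 mm from the shaker's origin, 58 mm above the deck. Handle: black bar 50 mm long (along this point's x, where the finger points; it turns with the clamp), 12 mm thick (y), 38 to 66 mm above the deck on a thin shaft. The steel finger reaches 30 mm out, 2 mm above the seated foot plate; a carrier not fully down blocks it.
- clamp_2_grip (a point): On the front right clamp's vertical axis, -48, -112 mm from the shaker's origin, 58 mm above the deck. Handle: black bar 50 mm long (along this point's x, where the finger points; it turns with the clamp), 12 mm thick (y), 38 to 66 mm above the deck on a thin shaft. The steel finger reaches 30 mm out, 2 mm above the seated foot plate; a carrier not fully down blocks it.
- clamp_3_grip (a point): On the back left clamp's vertical axis, +48, +112 mm from the shaker's origin, 58 mm above the deck. Handle: black bar 50 mm long (along this point's x, where the finger points; it turns with the clamp), 12 mm thick (y), 38 to 66 mm above the deck on a thin shaft. The steel finger reaches 30 mm out, 2 mm above the seated foot plate; a carrier not fully down blocks it.
- clamp_4_grip (a point): On the back right clamp's vertical axis, +48, -112 mm from the shaker's origin, 58 mm above the deck. Handle: black bar 50 mm long (along this point's x, where the finger points; it turns with the clamp), 12 mm thick (y), 38 to 66 mm above the deck on a thin shaft. The steel finger reaches 30 mm out, 2 mm above the seated foot plate; a carrier not fully down blocks it.
- bottle_1: Loose amber dropper bottle, 75 g, body 32 mm across and 57 mm high, with a narrower dropper cap up to 96 mm. Origin at the centre of its underside, z up. Grasp the body between 30 and 57 mm height. May be absent.
- bottle_2: Loose amber dropper bottle, 75 g, body 32 mm across and 57 mm high, with a narrower dropper cap up to 96 mm. Origin at the centre of its underside, z up. Grasp the body between 30 and 57 mm height. May be absent.
- bottle_3: Loose amber dropper bottle, 75 g, body 32 mm across and 57 mm high, with a narrower dropper cap up to 96 mm. Origin at the centre of its underside, z up. Grasp the body between 30 and 57 mm height. May be absent.
- bottle_4: Loose amber dropper bottle, 75 g, body 32 mm across and 57 mm high, with a narrower dropper cap up to 96 mm. Origin at the centre of its underside, z up. Grasp the body between 30 and 57 mm height. May be absent.
- start_key (a joint): Travel of the shaker's start key, m: 0 up, 0.005 fully down; a spring key that takes about 5 N and comes up again when let go.
- start_key_top (a point): Middle of the top face of the start key, a round black key 24 mm across on the right half of the control strip along the shaker's front edge; press it straight down.
- open_jar: Loose open glass jar, 52 mm wide and 90 mm tall, standing beside the work; it is not part of the job. Origin at the centre of its underside, z up.
Mind the look-alikes: they are no part of the job. What is shaped like the bottle_3 but pink or yellow is not meant.

How it is judged:
On the way, in this order (a step that is already met when the one before it is completed fails the run):
1. the carrier is seated on the deck, both pegs through its bores (distance between carrier and deck_seat below 0.005 m and angle between carrier's own z axis and vertical below 0.04 rad and angle between the y axis of carrier and the y axis of shaker, either way round below 0.05 rad), for 0.2 s.
2. all four clamps are turned to their end stops over the seated carrier (all of step 1 and value of joint each of clamp_1, clamp_2, clamp_3, clamp_4 above 1.62 rad), for 0.2 s.
3. every bottle stands in a well of the clamped carrier (all of step 2 and (distance between bottle_1 and well_1 below 0.007 m or distance between bottle_1 and well_2 below 0.007 m or distance between bottle_1 and well_3 below 0.007 m or distance between bottle_1 and well_4 below 0.007 m) and angle between each of bottle_1, bottle_2, bottle_3, bottle_4's own z axis and vertical below 0.12 rad and (distance between bottle_2 and well_1 below 0.007 m or distance between bottle_2 and well_2 below 0.007 m or distance between bottle_2 and well_3 below 0.007 m or distance between bottle_2 and well_4 below 0.007 m) and (distance between bottle_3 and well_1 below 0.007 m or distance between bottle_3 and well_2 below 0.007 m or distance between bottle_3 and well_3 below 0.007 m or distance between bottle_3 and well_4 below 0.007 m) and (distance between bottle_4 and well_1 below 0.007 m or distance between bottle_4 and well_2 below 0.007 m or distance between bottle_4 and well_3 below 0.007 m or distance between bottle_4 and well_4 below 0.007 m)), for 0.2 s.
4. the start key is pressed (value of joint start_key above 0.0035 m and (distance between bottle_1 and well_1 below 0.007 m or distance between bottle_1 and well_2 below 0.007 m or distance between bottle_1 and well_3 below 0.007 m or distance between bottle_1 and well_4 below 0.007 m) and angle between each of bottle_1, bottle_2, bottle_3, bottle_4's own z axis and vertical below 0.12 rad and (distance between bottle_2 and well_1 below 0.007 m or distance between bottle_2 and well_2 below 0.007 m or distance between bottle_2 and well_3 below 0.007 m or distance between bottle_2 and well_4 below 0.007 m) and (distance between bottle_3 and well_1 below 0.007 m or distance between bottle_3 and well_2 below 0.007 m or distance between bottle_3 and well_3 below 0.007 m or distance between bottle_3 and well_4 below 0.007 m) and (distance between bottle_4 and well_1 below 0.007 m or distance between bottle_4 and well_2 below 0.007 m or distance between bottle_4 and well_3 below 0.007 m or distance between bottle_4 and well_4 below 0.007 m)), for 0.05 s.
At the end, for the whole second after the job is handed in: Carrier within 5 mm of deck_seat, level within 0.04 rad, in line within 0.05 rad; every clamp above 1.62 rad; every bottle present in a well, within 7 mm of its floor centre, tilted under 0.12 rad; all at rest, start key up (all of step 3 and linear speed of each of bottle_1, bottle_2, bottle_3, bottle_4, carrier below 0.03 m/s and value of joint start_key below 0.0015 m); the robot touches nothing.
It fails at once if the start key is pressed before all clamps are tight and all bottles are in (value of joint start_key above 0.0035 m and not (value of joint each of clamp_1, clamp_2, clamp_3, clamp_4 above 1.62 rad and ((distance between bottle_1 and well_1 below 0.007 m or distance between bottle_1 and well_2 below 0.007 m or distance between bottle_1 and well_3 below 0.007 m or distance between bottle_1 and well_4 below 0.007 m) and angle between bottle_1's own z axis and vertical below 0.12 rad) and ((distance between bottle_2 and well_1 below 0.007 m or distance between bottle_2 and well_2 below 0.007 m or distance between bottle_2 and well_3 below 0.007 m or distance between bottle_2 and well_4 below 0.007 m) and angle between bottle_2's own z axis and vertical below 0.12 rad) and ((distance between bottle_3 and well_1 below 0.007 m or distance between bottle_3 and well_2 below 0.007 m or distance between bottle_3 and well_3 below 0.007 m or distance between bottle_3 and well_4 below 0.007 m) and angle between bottle_3's own z axis and vertical below 0.12 rad) and ((distance between bottle_4 and well_1 below 0.007 m or distance between bottle_4 and well_2 below 0.007 m or distance between bottle_4 and well_3 below 0.007 m or distance between bottle_4 and well_4 below 0.007 m) and angle between bottle_4's own z axis and vertical below 0.12 rad))).
It fails at once if the open glass jar is knocked over (angle between open_jar's own z axis and vertical above 0.5 rad).
Of bottle_1, bottle_2, bottle_3, bottle_4 only 2 to 4 are there at a start; the rules pass over those that are not, and their reading is None.
At some moment in a run one of carrier may be knocked a few centimetres aside while the robot is not near it.
Once in a run the grip may slacken for a moment while it holds something.
It also fails if it takes over 210 s, if anything falls off the work surface, if the arm or the gripper's body presses on something with over 40 N, if the wrist force passes 120 N, or if a joint passes its speed limit or range.

### The arm

A 7-joint arm with a two-finger parallel gripper is mounted at the origin on a cart in front of the work surface, level with it; the furniture and walls round the work are solid. World frame = base frame: x ahead of the robot, y to its left, z up, the work surface at z = 0. Lengths are in m, angles in rad, forces in N, time in s.
With the tool pointing down it reaches from about 0.4 to 0.85 m from the base axis. Payload 4.5 kg.
Tool frame: the origin (TCP) lies between the finger pads; the fingertips stand 22 mm ahead of it and the grasp point (between the pads) lies 3 mm ahead of it (bot.tip_reach is the distance from the TCP to the fingertips, in m); z points along the fingers, y is the line along which they close (so a half turn about z gives the same grasp; the last joint's range is limited). The gripper opens to 88 mm and grips with 3 to 60 N. Pads are 18 mm wide; open, the fingers measure 123 mm over their backs; the gripper's body (75 mm by 187 mm) begins 45 mm behind the grasp point.
Start: joints at [1.266, 0.689, -0.195, 1.565, 0.157, 0.902, -0.215], TCP at [0.208, -0.589, 0.23] pointing down, gripper open.
Joint ranges: [-3.01, 3.01], [-0.46, 2.08], [-1.47, 1.51], [0.13, 2.56], [-1, 4.14], [0.04, 2.09], [-2.66, 2.66]. Speed limits (rad/s): [2.57, 2.57, 3.14, 3.14, 3.14, 3.14, 3.14].

### API

Orientations are given as a unit quaternion [w, x, y, z].
In Python, from cell import bot gives the robot as it stands.
- The arm moves only by the tool move_arm, never from a script. Its argument "rows" is a list that holds one entry, the list of rows, each a list of 4 numbers: the shift along the world's x, y, z scaled (see below), then the turn about the world's z scaled (see below). In form: [[[x, y, z, twist], ...]]. A call has 1 to 8 rows; each row shifts and turns the commanded pose from where the row before left it; what a row does not reach is not made up. The controller multiplies each number of a shift by 0.04 m and each number of a turn by 4 degrees. A row lasts 1/12 s, in which the tool goes at most 41.7 mm and 7.16 degrees, less where a joint would pass 70% of its speed; a pose out of reach is approached as far as the arm can. A call with a number of a shift or a turn outside -1 to 1 is refused whole. A call with a gripper value outside its range is refused whole. "gripper" is the gripper command: -1 is shut, 1 is fully open, values between are in proportion, set as the call begins (left out, the last holds). The fingers move at their own pace and stop on an object; "newtons" is the grip in N (left out, the last holds). Time passes only in rows, so rows that do not move let the fingers close. It gives the time, the measured TCP pose, the force, the opening and the grip force at its end, in the units of the state.
- bot.get_obs(): the state, without advancing time (a new reading comes with each control period).
- bot.snapshot(name): name is "scene" or "top" or "wrist"; returns a dict with "img" (420x560x3 uint8, red, green, blue), "mtx" (3x3 intrinsics, pixels), "cam_to_world" (4x4, takes a point from camera to world coordinates); the wrist camera has in their place "mount" (4x4, takes a point from camera to tool coordinates, whose origin is the TCP and whose axes are the flange's). Camera axes: x right, y down, z forward; pixel columns grow to the right and rows downward; lengths in m; the calibration is good to about 2 mm. A picture is of the moment at which its call begins: read the wrist's pose just before it. There is no depth.
- bot.finish_job(): hands the job in; it is judged then, once.
Trained networks look in the newest picture that a camera, given by its name, has taken for a name from the list of things; names that differ only in an ending like _2 or _b are one class to them, and where a whole thing is asked for, a point or a joint stands for the part that bears it (a point fixed in the world has none). Each returns a list of dicts, best first, with "score" (0 to 1); they miss things now and then, are a little off and sometimes report something else, mostly with a low value. They report only what shows in the picture. A call takes as long as a camera call. They do not tell look-alikes from the thing itself.
- bot.spot_in(camera, target): "centre" ([x, y, z] in m, in the coordinates of the camera as it stood for that picture, good to about 4 mm: the middle of the surface that is visible of it).
- bot.tip_of(camera, target): "centre" ([x, y, z] in m, in the coordinates of the camera as it stood for that picture, good to about 4 mm: a listed point, or the origin of a listed thing).
The state is a dict: "t": time; "qpos": joint angles; "joint_vel": joint speeds; "joint_torque": joint torques, N m; "tool_pos": TCP position; "ee_rot": TCP orientation; "wrist_force": force on the tool from outside, world axes, zero at the start; "ft_torque": the same for the moment, N m; "gripper_width": opening from 0.0 (shut) to 1.0 (fully open); "gripper_force": force on a finger pad.
Only numpy, scipy, OpenCV 4.12 (cv2) and the standard library are available. Lean on these libraries where they do the work, as an engineer would, in place of code of your own. Each camera call takes 0.05 s, during which the arm holds its last target. There are 200 camera calls.

## Working session

There is one attempt and no reset: what is moved stays moved. The work goes in short steps, Python scripts to look and compute and a tool call to move; the robot and the scene stay as the last step left them, time stands still between calls to the robot, and variables do not carry over. Pictures are saved under pics/ and viewed, at most 14 in all, crops included, and the job is handed in when it is done.

Besides the shell and the picture viewer there is one more tool, called by a JSON object that holds its "name" and its "arguments", one argument or row to a line. move_arm: Moves the arm, as the interface text tells. Its arguments: {"type":"object","properties":{"rows":{"type":"array","items":{"type":"array","items":{"type":"array","items":{"type":"number"}}}},"gripper":{"type":"number"},"newtons":{"type":"number"}},"required":["rows"]}

```bash
mkdir -p pics; ls
cat > h.py <<'E'
import numpy as np, cv2, sys
from scipy.spatial.transform import Rotation as R
from cell import bot
def T():
    o=bot.get_obs(); M=np.eye(4); q=o["ee_rot"]; M[:3,:3]=R.from_quat([q[1],q[2],q[3],q[0]]).as_matrix(); M[:3,3]=o["tool_pos"]; return M
def snap(c,f=None):
    t=T(); s=bot.snapshot(c)
    if f: cv2.imwrite("pics/"+f,s["img"][:,:,::-1])
    s["C"]=np.array(s["cam_to_world"]) if c!="wrist" else t@np.array(s["mount"]); return s
def find(c,n,s,k="tip",mn=0.2):
    r=(bot.tip_of if k=="tip" else bot.spot_in)(c,n); out=[]
    for d in r:
        if d["score"]<mn: continue
        p=np.array(d["centre"]); uv=np.array(s["mtx"])@p; out.append((n,round(d["score"],2),(s["C"]@np.r_[p,1])[:3].round(4).tolist(),(uv[:2]/uv[2]).round().tolist()))
    return out
def ray(s,u,v,z):
    d=np.linalg.inv(np.array(s["mtx"]))@[u,v,1]; d=s["C"][:3,:3]@d; o=s["C"][:3,3]; return o+d*(z-o[2])/d[2]
E
cat > a.py <<'E'
from h import *
for c in("scene","top"):
    s=snap(c,c+"0.png"); print(c,s["C"][:3,3].round(2))
    for n in["shaker","carrier","clamp_1_grip","bottle_1","start_key_top","open_jar"]:
        for x in find(c,n,s): print(x)
E
python3 a.py
```

```text
pics
scene [-0.35  0.41  0.83]
('shaker', 0.9, [0.5304, 0.0064, 0.0023], [280.0, 230.0])
('shaker', 0.37, [0.4612, 0.374, 0.0014], [160.0, 284.0])
('carrier', 0.75, [0.4632, 0.3767, 0.0011], [159.0, 283.0])
('clamp_1_grip', 0.72, [0.4733, 0.1168, 0.1194], [251.0, 220.0])
('bottle_1', 0.75, [0.6259, -0.3634, -0.0012], [366.0, 186.0])
('bottle_1', 0.73, [0.4741, -0.2663, -0.0015], [367.0, 218.0])
('bottle_1', 0.67, [0.5044, -0.457, 0.0018], [411.0, 198.0])
('bottle_1', 0.66, [0.551, -0.2664, -0.0017], [354.0, 205.0])
('bottle_1', 0.64, [0.5846, -0.4178, -0.0062], [386.0, 189.0])
('bottle_1', 0.46, [0.5542, -0.3544, -0.0028], [376.0, 198.0])
('bottle_1', 0.45, [0.4683, -0.3883, 0.0026], [401.0, 209.0])
('start_key_top', 0.42, [0.4443, -0.0617, 0.0664], [315.0, 224.0])
('open_jar', 0.79, [0.687, -0.2398, -0.0022], [326.0, 185.0])
('open_jar', 0.42, [0.4729, -0.2679, -0.0018], [368.0, 218.0])
top [ 0.46 -0.01  1.46]
('shaker', 0.61, [0.526, 0.0068, 0.0031], [273.0, 217.0])
('carrier', 0.59, [0.453, 0.3711, -0.0028], [159.0, 236.0])
('clamp_1_grip', 0.58, [0.4798, 0.1132, 0.121], [236.0, 230.0])
('bottle_1', 0.64, [0.5873, -0.4187, 0.0012], [405.0, 202.0])
('bottle_1', 0.59, [0.5043, -0.4612, -0.0037], [418.0, 228.0])
('bottle_1', 0.55, [0.4741, -0.2679, 0.0015], [358.0, 235.0])
('bottle_1', 0.49, [0.5482, -0.2653, 0.0024], [358.0, 212.0])
('bottle_1', 0.48, [0.5501, -0.3514, -0.0001], [384.0, 213.0])
('bottle_1', 0.42, [0.6238, -0.3626, 0.0039], [388.0, 190.0])
('bottle_1', 0.4, [0.4659, -0.3826, -0.0028], [393.0, 239.0])
('start_key_top', 0.44, [0.4453, -0.0617, 0.0654], [294.0, 243.0])
('open_jar', 0.52, [0.686, -0.2469, -0.0019], [353.0, 170.0])
('open_jar', 0.4, [0.4811, 0.1183, 0.1209], [234.0, 229.0])
```

Run:
```python
import cv2
a=cv2.imread("pics/scene0.png"); b=cv2.imread("pics/top0.png")
cv2.imwrite("pics/s1.png",cv2.resize(a[120:345,100:450],(800,514),interpolation=3))
cv2.imwrite("pics/t1.png",cv2.resize(b[140:290,120:440],(800,375),interpolation=3))
```

```text
(no output)
```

View pics/s1.png

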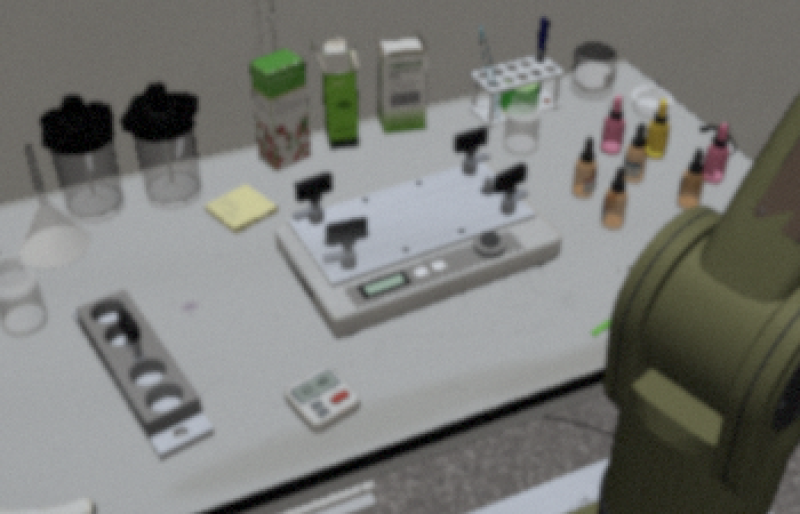

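View pics/t1.png

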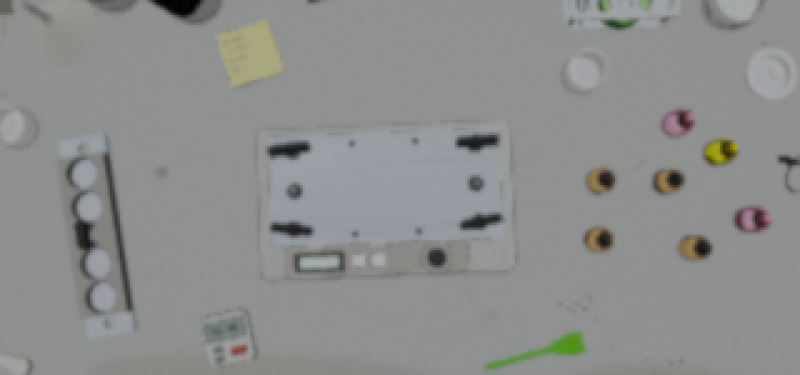

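Amber bottles (scene crop): (585,170), (615,200), (637,150) and (693,180). Look-alikes: pink at (613,125) and (717,152), yellow at (657,130). The carrier is at (145,370), and the timer at (322,398) and the jars are not part of the job. Next I check the angles and bottle colours.

Run:
```python
from h import *
o=bot.get_obs(); print(o["ee_rot"],T()[:3,:3].round(3).tolist())
s=snap("top"); c=lambda u,v:(120+u/2.5,140+v/2.5)
L=ray(s,*c(295,189),.084);Q=ray(s,*c(476,182),.084);print("pegs",L,Q,(L+Q)/2,np.degrees(np.arctan2(-(L-Q)[0],(L-Q)[1])), np.linalg.norm(L-Q))
a=ray(s,*c(83,147),.012);b=ray(s,*c(109,323),.012);print("carrier bores",a,b,(a+b)/2,np.degrees(np.arctan2(-(a-b)[0],(a-b)[1])),np.linalg.norm(a-b))
print(snap("wrist")["mount"])
```

```text
[3.04079552e-05 9.85683462e-01 1.68606380e-01 2.41397823e-05] [[0.943, 0.332, 0.0], [0.332, -0.943, -0.0], [0.0, 0.0, -1.0]]
pegs [0.52306994 0.11237311 0.084     ] [ 0.53792719 -0.10715696  0.084     ] [0.53049857 0.00260807 0.084     ] 3.871732955568234 0.22003224804104005
carrier bores [0.57240244 0.39191854 0.012     ] [0.34946792 0.34905031 0.012     ] [0.46093518 0.37048442 0.012     ] -79.11541206200997 0.22701869368207736
[[-8.44694560e-04 -9.65295333e-01 -2.61159349e-01  6.70376248e-02]
 [ 9.99999634e-01 -7.79682610e-04 -3.52544399e-04 -9.24242333e-04]
 [ 1.36688060e-04 -2.61159551e-01  9.65295639e-01 -1.55227207e-01]
 [ 0.00000000e+00  0.00000000e+00  0.00000000e+00  1.00000000e+00]]
```

{"name": "move_arm", "arguments": {
  "rows": [
    [[0.45, 0.76, 0.25, 0], [0.45, 0.76, 0.25, 0], [0.45, 0.76, 0.25, 0], [0.45, 0.76, 0.25, 0], [0.45, 0.76, 0.25, 0], [0.45, 0.76, 0.25, 0], [0.45, 0.76, 0.25, 0], [0.45, 0.76, 0.25, 0]]
  ]
}}

```text
t: 1.47
tool_pos: [0.3524, -0.3447, 0.3102]
ee_rot: [0.0, 0.986, 0.169, 0.0]
wrist_force: [1.4, -0.1, -0.6]
gripper_width: 1.002
gripper_force: 0.0
```

{"name": "move_arm", "arguments": {
  "rows": [
    [[0.45, 0.76, 0, 0], [0.45, 0.76, 0, 0], [0.45, 0.76, 0, 0], [0.45, 0.76, 0, 0], [0.45, 0.76, 0, 0], [0.45, 0.76, 0, 0], [0.45, 0.76, 0, 0], [0.45, 0.76, 0, 0]]
  ]
}}

```text
t: 2.13
tool_pos: [0.4964, -0.1015, 0.3098]
ee_rot: [0.0, 0.986, 0.169, 0.0]
wrist_force: [1.1, 0.4, -0.3]
gripper_width: 1.001
gripper_force: 0.0
```

Run:
```python
from h import *
o=bot.get_obs(); print(o["qpos"],o["tool_pos"],T()[:3,1],o["t"])
s=snap("wrist","w1.png"); 
for n in["shaker","clamp_1_grip","start_key_top"]:
    for x in find("wrist",n,s): print(x)
```

```text
[ 0.2755891   0.43629851 -0.2490323   1.80432854  0.13192662  0.91663103
 -1.26347081] [ 0.49639881 -0.10148014  0.30976615] [ 3.32349995e-01 -9.43156050e-01  3.81080661e-04] 2.1333
('shaker', 0.71, [0.5309, 0.0111, 0.0027], [208.0, 103.0])
('clamp_1_grip', 0.59, [0.5455, -0.2666, -0.0012], [425.0, 168.0])
('start_key_top', 0.9, [0.4449, -0.0614, 0.0677], [238.0, 202.0])
```

View pics/w1.png

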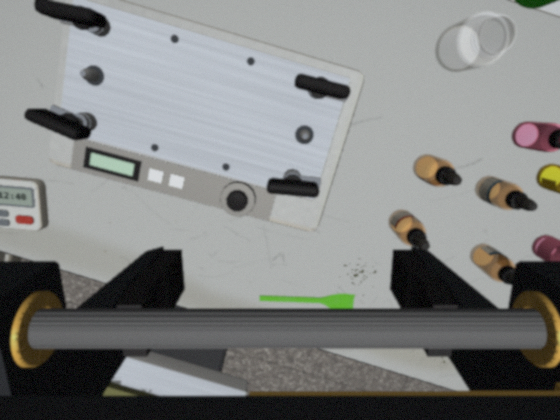

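The wrist view shows four amber bottles at (435,168), (408,228), (503,192) and (492,262), with pink and yellow ones beyond them at the right edge. The pegs are at about (92,74) and (305,134), and the key is at (238,200).

Run:
```python
from h import *
s=snap("wrist")
L=ray(s,91,74,.083);Q=ray(s,304.5,133.5,.083);print("pegs",L,Q,(L+Q)/2,np.degrees(np.arctan2(-(L-Q)[0],(L-Q)[1])), np.linalg.norm(L-Q))
for u,v in((435,175),(408,232),(500,196),(492,266)): pass
b=cv2.imread("pics/w1.png"); cv2.imwrite("pics/w1c.png",cv2.resize(b[0:240,20:360],(800,565),interpolation=3))
```

```text
pegs [0.52341156 0.10913748 0.083     ] [ 0.53920668 -0.10464417  0.083     ] [0.53130912 0.00224666 0.083     ] 4.225583907882409 0.214364361242594
```

View pics/w1c.png

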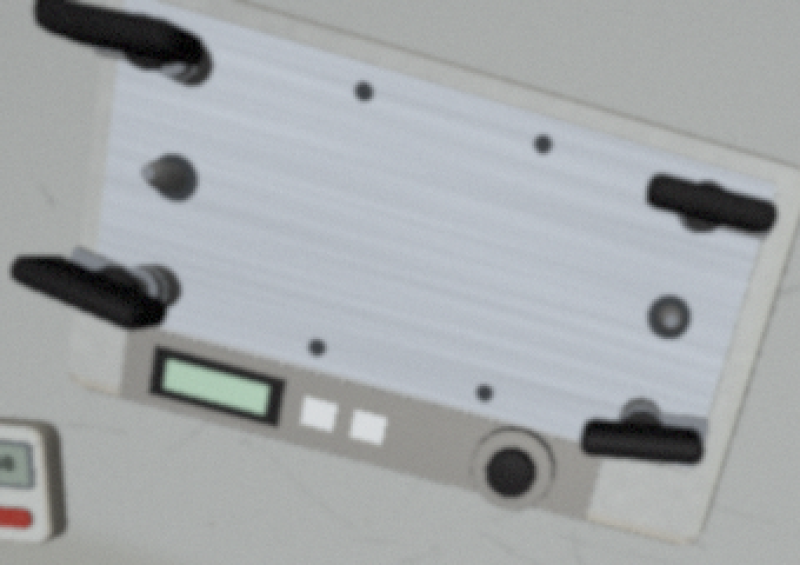

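{"name": "move_arm", "arguments": {
  "rows": [
    [[-0.14, 0.84, 0, -0.5], [-0.14, 0.84, 0, -0.5], [-0.14, 0.84, 0, -0.5], [-0.14, 0.84, 0, -0.5], [-0.14, 0.84, 0, -0.1], [-0.14, 0.84, 0, 0], [-0.14, 0.84, 0, 0], [-0.14, 0.84, 0, 0]]
  ]
}}

```text
t: 3.05
tool_pos: [0.4508, 0.1649, 0.3097]
ee_rot: [0.001, 0.996, 0.094, 0.0]
wrist_force: [0.5, -0.3, -0.2]
gripper_width: 1.0
gripper_force: 0.0
```

{"name": "move_arm", "arguments": {
  "rows": [
    [[-0.14, 0.84, 0, 0], [-0.14, 0.84, 0, 0], [-0.14, 0.84, 0, 0], [-0.14, 0.84, 0, 0], [-0.14, 0.84, 0, 0], [-0.14, 0.84, 0, 0], [0, 0, 0, 0], [0, 0, 0, 0]]
  ]
}}

```text
t: 3.72
tool_pos: [0.4174, 0.3675, 0.3093]
ee_rot: [0.0, 0.995, 0.096, -0.0]
wrist_force: [0.7, -1.1, -0.6]
gripper_width: 1.001
gripper_force: 0.0
```

Run:
```python
from h import *
o=bot.get_obs(); print(o["qpos"],o["tool_pos"],T()[:3,1],o["t"])
s=snap("wrist","w2.png"); 
for k in("tip","spot"):
    for x in find("wrist","carrier",s,k)+find("wrist","well_1",s,k): print(k,x)
```

```text
[-0.6495847   0.50942289 -0.25159631  1.6668105   0.146348    0.98421503
 -2.32939339] [0.4173772  0.36751595 0.30927653] [ 1.91992472e-01 -9.81396360e-01  2.74237788e-04] 3.7167
tip ('carrier', 0.86, [0.4607, 0.3733, 0.0024], [290.0, 126.0])
tip ('well_1', 0.91, [0.5422, 0.389, 0.0112], [290.0, 51.0])
tip ('well_1', 0.84, [0.3841, 0.3577, 0.0151], [290.0, 191.0])
tip ('well_1', 0.74, [0.4258, 0.368, 0.0134], [289.0, 156.0])
tip ('well_1', 0.55, [0.4949, 0.3842, 0.0109], [286.0, 95.0])
spot ('carrier', 0.56, [0.4747, 0.3774, 0.0386], [289.0, 114.0])
spot ('well_1', 0.57, [0.4752, 0.3757, 0.036], [290.0, 114.0])
spot ('well_1', 0.34, [0.4746, 0.1352, 0.0964], [530.0, 163.0])
```

View pics/w2.png

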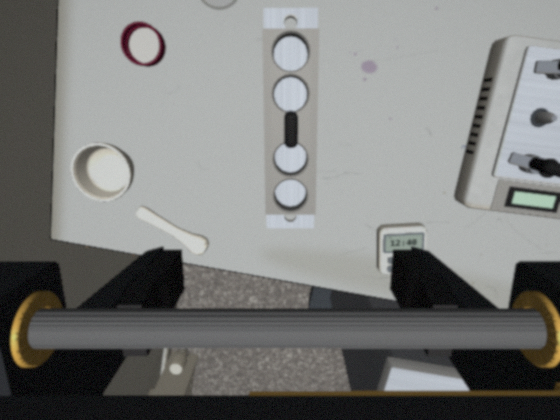

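Run:
```python
from h import *
s=snap("wrist")
a=ray(s,290.5,20,.012);b=ray(s,291,217,.012);print("bores",a,b,(a+b)/2,np.degrees(np.arctan2((a-b)[1],(a-b)[0])),np.linalg.norm(a-b))
a=ray(s,290.5,129.5,.086);print("handle",a)
M=np.array(s["mount"]); s["C"]=None
from scipy.spatial.transform import Rotation as R
B=np.eye(4);y=np.array([.33235,-.943156,0]);B[:3,1]=y;B[:3,2]=[0,0,-1];B[:3,0]=np.cross(y,[0,0,-1]);B[:3,3]=[.4964,-.10148,.30977]
s["C"]=B@M
c=lambda u,v:(20+u/2.353,v/2.353)
L=ray(s,*c(149,172),.084);Q=ray(s,*c(671,316),.084);print("pegs",L,Q,(L+Q)/2,np.degrees(np.arctan2(-(L-Q)[0],(L-Q)[1])), np.linalg.norm(L-Q))
K=ray(s,*c(511,471),.066);print("key",K)
for n,p in dict(c4=[c(652,200),c(772,215)],c2=[c(586,440),c(700,446)],c3=[c(50,12),c(200,55)],c1=[c(25,270),c(155,315)]).items():
    a,b=[ray(s,*q,.12) for q in p]; print(n,a[:2].round(3),b[:2].round(3),np.degrees(np.arctan2((a-b)[1],(a-b)[0])))
```

```text
bores [0.57467902 0.39142251 0.012     ] [0.35153667 0.34779311 0.012     ] [0.46310785 0.36960781 0.012     ] 11.06305797832298 0.22736761863746666
handle [0.46225308 0.37054845 0.086     ]
pegs [0.52270289 0.11668047 0.084     ] [ 0.53905435 -0.10480593  0.084     ] [0.53087862 0.00593727 0.084     ] 4.222258096452237 0.22208916044770058
key [ 0.44625025 -0.05996271  0.066     ]
c4 [ 0.579 -0.081] [ 0.589 -0.125] 102.5815200781935
c2 [ 0.484 -0.087] [ 0.497 -0.131] 106.28683886147172
c3 [0.568 0.142] [0.572 0.089] 94.18819381220946
c1 [0.476 0.136] [0.475 0.086] 89.6816213721028
```

{"name": "move_arm", "arguments": {
  "rows": [
    [[0.56, 0.04, 0, 0], [0.56, 0.04, -0.5, 0], [0, 0, -0.9, 0], [0, 0, -0.9, 0], [0, 0, -0.9, 0], [0, 0, -0.9, 0], [0, 0, -0.9, 0], [0, 0, -0.8, 0]]
  ]
}}

```text
t: 4.68
tool_pos: [0.4624, 0.3692, 0.0757]
ee_rot: [0.0, 0.995, 0.095, -0.0]
wrist_force: [0.3, -0.2, 0.1]
gripper_width: 0.996
gripper_force: 0.0
```

{"name": "move_arm", "arguments": {
  "rows": [
    [[0, 0, 0, 0], [0, 0, 0, 0], [0, 0, 0, 0], [0, 0, 0, 0], [0, 0, 0, 0], [0, 0, 0, 0], [0, 0, 0, 0], [0, 0, 0, 0]]
  ],
  "gripper": -1,
  "newtons": 40
}}

```text
t: 5.35
tool_pos: [0.4625, 0.3707, 0.0783]
ee_rot: [-0.0, 0.995, 0.096, 0.0]
wrist_force: [0.4, 0.4, -0.5]
gripper_width: 0.422
gripper_force: 0.0
```

{"name": "move_arm", "arguments": {
  "rows": [
    [[0, 0, 0, 0], [0, 0, 0, 0], [0, 0, 0, 0], [0, 0, 0, 0]]
  ]
}}

```text
t: 5.68
tool_pos: [0.4621, 0.3705, 0.0775]
ee_rot: [0.0, 0.995, 0.096, -0.0]
wrist_force: [-0.2, 0.6, 0.2]
gripper_width: 0.117
gripper_force: 0.0
```

{"name": "move_arm", "arguments": {
  "rows": [
    [[0, 0, 0, 0], [0, 0, 0, 0]]
  ]
}}

```text
t: 5.85
tool_pos: [0.4621, 0.3705, 0.0775]
ee_rot: [0.0, 0.995, 0.096, -0.0]
wrist_force: [0.6, 0.0, 0.0]
gripper_width: 0.006
gripper_force: 0.0
```

Run:
```python
from h import *
s=snap("top","t2.png")
for x in find("top","carrier",s,mn=.1): print(x)
s=snap("scene","s2.png")
for x in find("scene","carrier",s,mn=.1): print(x)
a=cv2.imread("pics/s2.png")[180:345,100:300];cv2.imwrite("pics/s2c.png",cv2.resize(a,(720,594),interpolation=3))
```

```text
('carrier', 0.7, [0.4572, 0.3707, -0.0028], [159.0, 235.0])
('carrier', 0.73, [0.4622, 0.3729, 0.0022], [160.0, 283.0])
```

View pics/s2c.png

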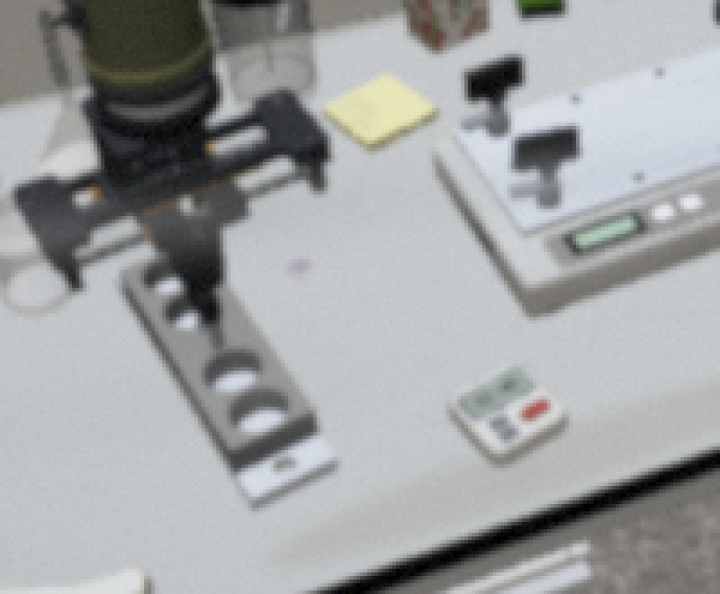

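The scene crop shows the closed fingers at about (205,260), right above the dark bar at (207,305). I need a close view to see why the grip closed on nothing.

Run:
```python
from h import *
s=snap("wrist","w3.png"); print(s["C"][:3,3])
for x in find("wrist","carrier",s): print(x)
print(np.array(s["mtx"]))
```

```text
[0.52765304 0.38420064 0.23275432]
('carrier', 0.84, [0.4642, 0.3748, 0.0029], [283.0, 210.0])
[[373.73543259   0.         286.89774349]
 [  0.         373.73543259 206.76204119]
 [  0.           0.           1.        ]]
```

View pics/w3.png

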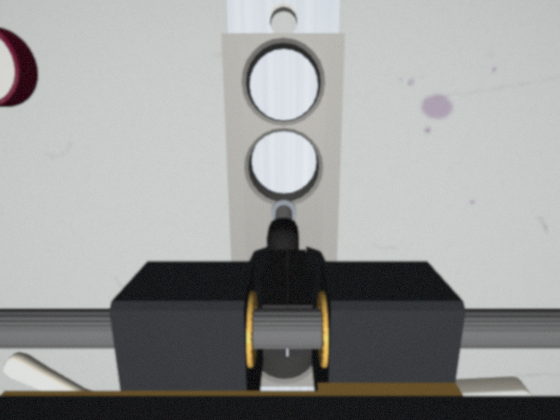

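```bash
python3 -c "
from h import *
print(bot.tip_reach, bot.get_obs())"
```

```text
0.022 {'t': 6.15, 'qpos': array([-0.65754781,  0.8588601 , -0.16827858,  1.78129939,  0.25693126,
        0.52282458, -2.37048422]), 'joint_vel': array([ 0.00107299, -0.0005383 ,  0.00064116,  0.0016433 ,  0.00076816,
       -0.00016669,  0.0006866 ]), 'joint_torque': array([-3.73358125e-04, -5.41457498e+01, -9.83200707e-01, -9.64983255e+00,
        2.83621968e-02, -6.28021150e-02,  2.16589319e-05]), 'tool_pos': array([0.46215201, 0.37050378, 0.07755296]), 'ee_rot': array([4.23237469e-05, 9.95384840e-01, 9.59636335e-02, 1.43736806e-05]), 'wrist_force': array([-0.88597082, -0.30022225, -0.76559188]), 'ft_torque': array([ 0.00339134, -0.01263132, -0.00834392]), 'gripper_force': 0.0, 'gripper_width': 0.005002700706403986}
```

{"name": "move_arm", "arguments": {
  "rows": [
    [[0, 0, 0.25, 0], [0, 0, 0, 0], [0, 0, 0, 0]]
  ]
}}

```text
t: 6.4
tool_pos: [0.4626, 0.371, 0.0884]
ee_rot: [-0.001, 0.995, 0.096, 0.001]
wrist_force: [-0.5, -0.1, -0.7]
gripper_width: 0.003
gripper_force: 0.0
```

Run:
```python
from h import *
s=snap("wrist");M=np.linalg.inv(np.array(s["mount"]));K=np.array(s["mtx"])
def pr(p): q=K@(M@np.r_[p,1])[:3]; return (q[:2]/q[2]).round(0)
for z in(.086,.074,.062,.05): print(z,pr([.018,0.007,.0775-z]),pr([.018,-.007,.0775-z]))
print("tip",pr([.009,.0175,.022]),pr([.009,-.0175,.022]),pr([.009,.0175,0]),pr([.009,.0175,-.02]))
for g in [bot.get_obs()["tool_pos"]]: print(g)
for x in find("wrist","carrier",s)+find("wrist","carrier",s,"spot"): print(x)
a=cv2.imread("pics/w3.png")[190:370,170:410];cv2.imwrite("pics/w3c.png",cv2.resize(a,(800,600),interpolation=3))
```

```text
0.086 [306. 228.] [272. 228.]
0.074 [305. 220.] [273. 220.]
0.062 [304. 212.] [274. 212.]
0.05 [303. 206.] [275. 206.]
tip [324. 226.] [254. 226.] [329. 242.] [334. 260.]
[0.46239334 0.37075429 0.08806809]
('carrier', 0.75, [0.4603, 0.3747, 0.0047], [282.0, 212.0])
('carrier', 0.97, [0.5134, 0.384, 0.0383], [283.0, 134.0])
```

View pics/w3c.png

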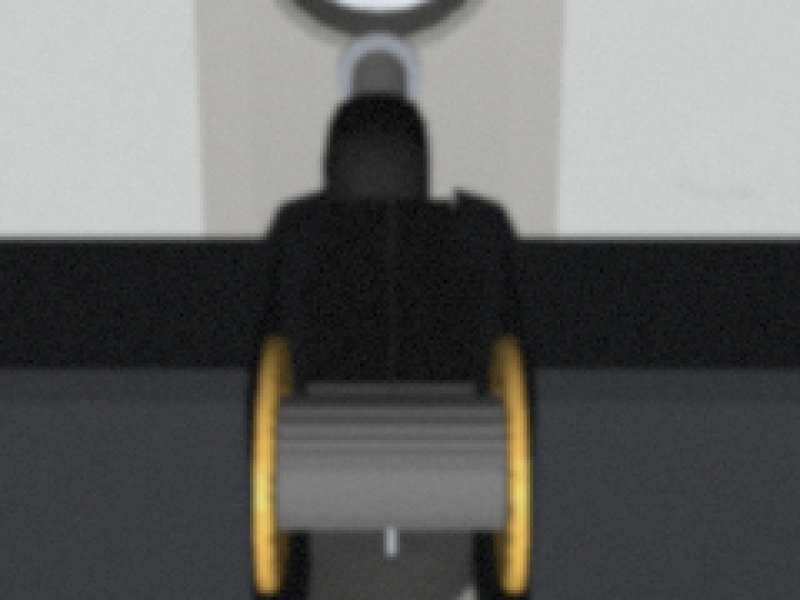

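{"name": "move_arm", "arguments": {
  "rows": [
    [[0, 0, 0.5, 0], [0, 0, 0, 0], [0, 0, 0, 0], [0, 0, 0, 0], [0, 0, 0, 0], [0, 0, 0, 0]]
  ],
  "gripper": 0
}}

```text
t: 7.05
tool_pos: [0.4618, 0.3702, 0.1068]
ee_rot: [0.0, 0.995, 0.096, -0.0]
wrist_force: [-0.2, 0.7, 0.0]
gripper_width: 0.435
gripper_force: 0.0
```

{"name": "move_arm", "arguments": {
  "rows": [
    [[0, 0, -0.4, 0], [0, 0, -0.4, 0], [0, 0, -0.35, 0], [0, 0, 0, 0]]
  ]
}}

```text
t: 7.38
tool_pos: [0.4605, 0.3691, 0.0587]
ee_rot: [0.002, 0.995, 0.096, -0.002]
wrist_force: [0.3, -0.2, -0.1]
gripper_width: 0.5
gripper_force: 0.0
```

{"name": "move_arm", "arguments": {
  "rows": [
    [[0, 0, 0, 0], [0, 0, 0, 0], [0, 0, 0, 0], [0, 0, 0, 0], [0, 0, 0, 0], [0, 0, 0, 0], [0, 0, 0, 0]]
  ],
  "gripper": -1
}}

```text
t: 7.97
tool_pos: [0.4623, 0.3719, 0.0622]
ee_rot: [-0.001, 0.995, 0.096, 0.001]
wrist_force: [-1.3, 1.3, 3.4]
gripper_width: 0.154
gripper_force: 40.0
```

{"name": "move_arm", "arguments": {
  "rows": [
    [[0, 0, 0, 0], [0, 0, 0, 0], [0, 0, -0.17, 0], [0, 0, -0.18, 0], [0, 0, 0, 0]]
  ],
  "gripper": -0.3
}}

```text
t: 8.38
tool_pos: [0.4613, 0.3692, 0.0457]
ee_rot: [0.001, 0.995, 0.096, -0.001]
wrist_force: [0.4, 0.2, 0.2]
gripper_width: 0.35
gripper_force: 0.0
```

{"name": "move_arm", "arguments": {
  "rows": [
    [[0, 0, 0, 0], [0, 0, 0, 0], [0, 0, 0, 0], [0, 0, 0, 0], [0, 0, 0, 0], [0, 0, 0, 0]]
  ],
  "gripper": -1,
  "newtons": 50
}}

```text
t: 8.88
tool_pos: [0.4619, 0.3713, 0.0476]
ee_rot: [-0.001, 0.995, 0.096, -0.0]
wrist_force: [-0.6, 3.1, -2.5]
gripper_width: 0.156
gripper_force: 50.0
```

{"name": "move_arm", "arguments": {
  "rows": [
    [[0, 0, 0.5, 0], [0, 0, 1, 0], [0, 0, 1, 0], [0, 0, 0.8, 0], [0, 0, 0, 0], [0, 0, 0, 0]]
  ]
}}

```text
t: 9.38
tool_pos: [0.4628, 0.37, 0.1804]
ee_rot: [-0.0, 0.995, 0.096, 0.001]
wrist_force: [0.2, -0.2, -7.7]
gripper_width: 0.154
gripper_force: 50.0
```

Run:
```python
from h import *
s=snap("scene","s3.png")
for c in("scene","top"):
    if c=="top": s=snap(c)
    for n in("carrier","shaker"):
        for x in find(c,n,s): print(x)
s=snap("wrist","w4.png");
for n in("carrier","well_1"):
  for x in find("wrist",n,s): print(x)
print(bot.get_obs()["tool_pos"])
a=cv2.imread("pics/s3.png")[150:320,100:300];b=cv2.imread("pics/w4.png")
a=cv2.resize(a,(400,340));b=cv2.resize(b,(400,300));b=cv2.copyMakeBorder(b,0,40,0,0,0);cv2.imwrite("pics/m4.png",np.hstack([a,b]))
```

```text
('carrier', 0.79, [0.4636, 0.369, 0.1313], [153.0, 245.0])
('carrier', 0.63, [0.474, 0.1143, 0.1207], [251.0, 219.0])
('shaker', 0.57, [0.5304, 0.0048, 0.0035], [280.0, 229.0])
('shaker', 0.39, [0.4715, 0.1169, 0.1173], [251.0, 221.0])
('carrier', 0.57, [0.4551, 0.3676, 0.1239], [149.0, 236.0])
('shaker', 0.93, [0.5305, 0.0075, 0.0061], [273.0, 215.0])
('shaker', 0.59, [0.5871, -0.1035, 0.1218], [310.0, 195.0])
('shaker', 0.54, [0.4741, -0.2637, 0.0038], [357.0, 235.0])
('carrier', 0.81, [0.4589, 0.3712, 0.134], [285.0, 232.0])
('well_1', 0.96, [0.5397, 0.3862, 0.1423], [286.0, 77.0])
('well_1', 0.87, [0.3804, 0.3555, 0.1412], [286.0, 363.0])
('well_1', 0.7, [0.4954, 0.3805, 0.1417], [280.0, 168.0])
[0.46178689 0.37022145 0.17860735]
```

View pics/m4.png

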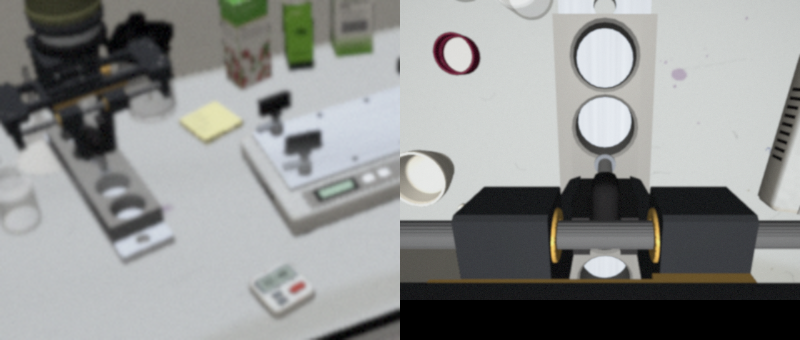

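{"name": "move_arm", "arguments": {
  "rows": [
    [[0.07, -0.38, 0.2, 0.87], [0.07, -0.38, 0.2, 0.87], [0.07, -0.38, 0.2, 0.87], [0.07, -0.38, 0.2, 0.87], [0.07, -0.38, 0, 0.87], [0.07, -0.38, 0, 0.87], [0.07, -0.38, 0, 0.87], [0.07, -0.38, 0, 0.87]]
  ]
}}

```text
t: 10.5
tool_pos: [0.4846, 0.2479, 0.2114]
ee_rot: [0.0, 0.943, 0.334, -0.0]
wrist_force: [-0.4, 0.1, -7.5]
gripper_width: 0.153
gripper_force: 50.0
```

{"name": "move_arm", "arguments": {
  "rows": [
    [[0.07, -0.38, 0, 0.87], [0.07, -0.38, 0, 0.87], [0.07, -0.38, 0, 0.87], [0.07, -0.38, 0, 0.87], [0.07, -0.38, 0, 0.87], [0.07, -0.38, 0, 0.87], [0.07, -0.38, 0, 0.87], [0.07, -0.38, 0, 0.87]]
  ]
}}

```text
t: 11.17
tool_pos: [0.5071, 0.1263, 0.2114]
ee_rot: [0.0, 0.835, 0.551, -0.0]
wrist_force: [0.2, 0.2, -7.1]
gripper_width: 0.151
gripper_force: 50.0
```

{"name": "move_arm", "arguments": {
  "rows": [
    [[0.07, -0.38, 0, 0.87], [0.07, -0.38, 0, 0.87], [0.07, -0.38, 0, 0.87], [0.07, -0.38, 0, 0.87], [0.07, -0.38, 0, 0.87], [0.07, -0.38, 0, 0.87], [0.07, -0.38, 0, 0.87], [0.07, -0.38, 0, 0.87]]
  ]
}}

```text
t: 11.83
tool_pos: [0.5295, 0.0044, 0.2114]
ee_rot: [0.0, 0.678, 0.735, -0.0]
wrist_force: [0.8, -0.8, -6.3]
gripper_width: 0.151
gripper_force: 50.0
```

{"name": "move_arm", "arguments": {
  "rows": [
    [[0, 0, 0, 0], [0, 0, 0, 0], [0, 0, 0, 0]]
  ]
}}

```text
t: 12.08
tool_pos: [0.5293, 0.0062, 0.2115]
ee_rot: [-0.0, 0.679, 0.734, 0.0]
wrist_force: [-2.0, -0.0, -5.9]
gripper_width: 0.15
gripper_force: 50.0
```

Run:
```python
from h import *
o=bot.get_obs();t=T();print(o["qpos"].round(2),o["tool_pos"],np.degrees(np.arctan2(t[1,0],t[0,0])),o["gripper_width"])
s=snap("wrist","w5.png")
for n in("carrier","well_1","shaker"):
  for x in find("wrist",n,s): print(x)
for c in("scene","top"):
    s=snap(c)
    for n in("carrier",):
        for x in find(c,n,s): print(x)
```

```text
[ 0.33  0.67 -0.71  1.86  0.57  0.83 -0.6 ] [0.52929671 0.006155   0.21147492] 94.47894663021104 0.14952665831684447
('carrier', 0.86, [0.5308, 0.0072, 0.1677], [290.0, 229.0])
('well_1', 0.94, [0.5281, 0.0455, 0.175], [291.0, 163.0])
('well_1', 0.63, [0.523, 0.0849, 0.1751], [287.0, 82.0])
('well_1', 0.56, [0.5344, -0.0736, 0.1779], [285.0, 365.0])
('well_1', 0.35, [0.4457, -0.0625, 0.0686], [184.0, 262.0])
('carrier', 0.62, [0.5314, 0.0445, 0.1782], [267.0, 183.0])
```

View pics/w5.png

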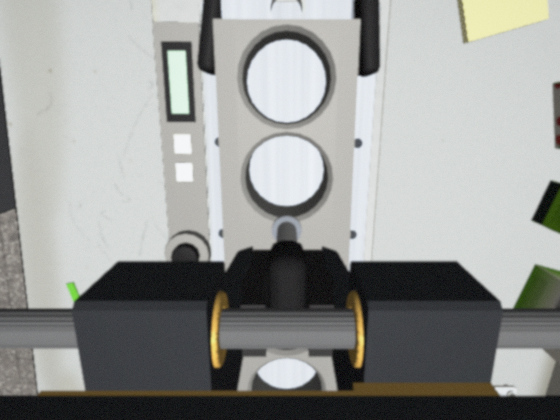

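```bash
cat > p.py <<'E'
from h import *
s=snap("wrist")
B=np.eye(4);y=np.array([.33235,-.943156,0]);B[:3,1]=y;B[:3,2]=[0,0,-1];B[:3,0]=np.cross(y,[0,0,-1]);B[:3,3]=[.4964,-.10148,.30977]
s1=dict(s);s1["C"]=B@np.array(s["mount"])
c=lambda u,v:(20+u/2.353,v/2.353)
P=np.array([ray(s1,*c(*q),.061) for q in((364,91),(543,144),(317,347),(485,393))]);print(P[:,:2].round(4),P.mean(0)[:2])
Q=np.array([ray(s,*q,.061) for q in((357.5,142.5),(352,234),(218,142.5),(222,233.5))]);print(Q[:,:2].round(4))
t=T();zb=t[2,3]-.048
for u,v,z in((287,80,zb+.036),(287,172,zb+.036),(288,4,zb+.012)):
    print("tool-frame",(np.linalg.inv(t)@np.r_[ray(s,u,v,z),1])[:3])
E
python3 p.py
python3 - <<'E'
import cv2
a=cv2.imread("pics/w5.png")[0:250,130:430];cv2.imwrite("pics/w5c.png",cv2.resize(a,(720,600),interpolation=3))
E
```

```text
[[ 0.5841  0.0481]
 [ 0.5892 -0.03  ]
 [ 0.4724  0.0406]
 [ 0.4776 -0.0379]] [0.53082868 0.00522377]
[[ 0.5832  0.0495]
 [ 0.5884 -0.0287]
 [ 0.4705  0.0406]
 [ 0.4763 -0.0371]]
tool-frame [ 0.07852113 -0.00016051  0.01199945]
tool-frame [ 0.03904415 -0.00018527  0.01199971]
tool-frame [0.11335431 0.00034286 0.03599931]
```

View pics/w5c.png

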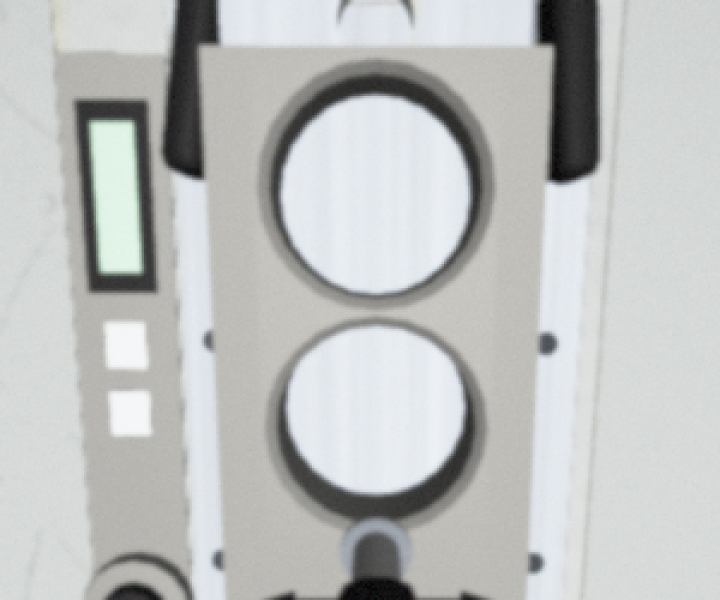

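{"name": "move_arm", "arguments": {
  "rows": [
    [[0.01, -0.02, -0.5, -0.1], [0, 0, -0.5, 0], [0, 0, -0.5, 0], [0, 0, -0.3, 0], [0, 0, 0, 0]]
  ]
}}

```text
t: 12.95
tool_pos: [0.5281, 0.0044, 0.1373]
ee_rot: [-0.001, 0.681, 0.732, -0.002]
wrist_force: [-0.2, -0.4, -6.3]
gripper_width: 0.155
gripper_force: 50.0
```

{"name": "move_arm", "arguments": {
  "rows": [
    [[0, 0, -0.15, 0], [0, 0, -0.15, 0], [0, 0, -0.15, 0], [0, 0, 0, 0]]
  ]
}}

```text
t: 13.28
tool_pos: [0.5295, 0.0048, 0.121]
ee_rot: [-0.0, 0.681, 0.732, -0.0]
wrist_force: [-0.2, -0.6, -6.7]
gripper_width: 0.164
gripper_force: 5.0
```

{"name": "move_arm", "arguments": {
  "rows": [
    [[0, 0, -0.1, 0], [0, 0, -0.1, 0], [0, 0, -0.1, 0], [0, 0, 0, 0]]
  ]
}}

```text
t: 13.62
tool_pos: [0.5294, 0.0048, 0.1089]
ee_rot: [-0.0, 0.681, 0.732, -0.0]
wrist_force: [1.1, -0.4, -5.5]
gripper_width: 0.149
gripper_force: 50.0
```

{"name": "move_arm", "arguments": {
  "rows": [
    [[0, 0, -0.06, 0], [0, 0, 0, 0], [0, 0, 0, 0]]
  ]
}}

```text
t: 13.87
tool_pos: [0.5298, 0.0049, 0.1083]
ee_rot: [0.001, 0.681, 0.732, -0.0]
wrist_force: [-4.1, -0.9, 4.6]
gripper_width: 0.153
gripper_force: 50.0
```

Run:
```python
from h import *
o=bot.get_obs();print(o["tool_pos"],o["wrist_force"])
s=snap("wrist")
for n in("carrier","well_1"):
  for x in find("wrist",n,s): print(x)
s=snap("scene","s6.png")
for n in("carrier","well_1"):
  for x in find("scene",n,s): print(x)
a=cv2.imread("pics/s6.png")[150:300,200:360];cv2.imwrite("pics/s6c.png",cv2.resize(a,(640,600),interpolation=3))
```

```text
[0.52975531 0.00491541 0.10834717] [-4.0901001  -0.9425446   4.64707352]
('carrier', 0.86, [0.531, 0.0073, 0.0639], [290.0, 227.0])
('well_1', 0.95, [0.5361, -0.0743, 0.0747], [288.0, 364.0])
('well_1', 0.95, [0.5272, 0.0405, 0.0699], [287.0, 169.0])
('well_1', 0.79, [0.5271, 0.0856, 0.073], [294.0, 78.0])
('carrier', 0.82, [0.5289, 0.0064, 0.0592], [280.0, 215.0])
('well_1', 0.9, [0.5324, 0.0406, 0.0705], [269.0, 214.0])
('well_1', 0.85, [0.5303, 0.0844, 0.0696], [255.0, 219.0])
('well_1', 0.82, [0.5339, -0.0341, 0.0738], [292.0, 207.0])
('well_1', 0.57, [0.5689, 0.1175, 0.119], [238.0, 200.0])
```

View pics/s6c.png

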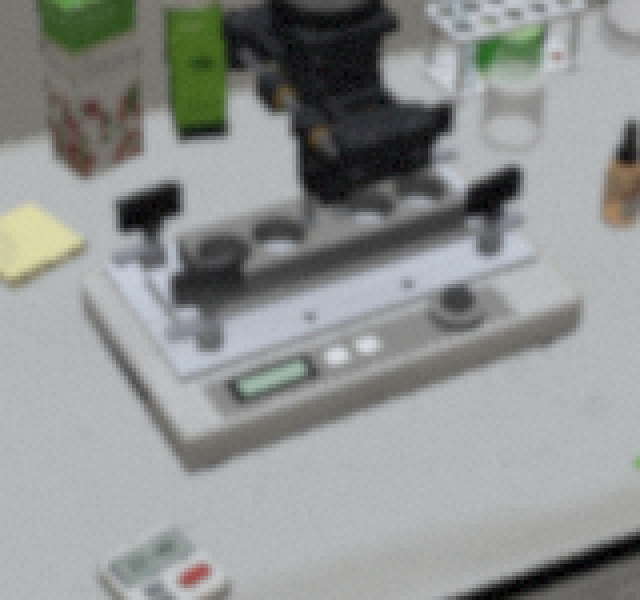

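{"name": "move_arm", "arguments": {
  "rows": [
    [[0, 0, 0.03, 0], [0, 0, 0, 0], [0, 0, 0, 0], [0, 0, 0, 0], [0, 0, 0.3, 0], [0, 0, 0.7, 0], [0, 0, 0.8, 0], [0, 0, 0.5, 0]]
  ],
  "gripper": -0.2
}}

```text
t: 14.83
tool_pos: [0.5306, 0.0055, 0.2026]
ee_rot: [0.001, 0.681, 0.732, 0.001]
wrist_force: [1.1, 0.4, -1.0]
gripper_width: 0.4
gripper_force: 0.0
```

{"name": "move_arm", "arguments": {
  "rows": [
    [[-0.28, 0.55, 0, -0.2], [-0.28, 0.55, 0, -0.2], [-0.28, 0.55, 0, -0.2], [-0.28, 0.55, 0, -0.2], [-0.27, 0.52, 0, -0.2], [0, 0, 0, 0], [0, 0, 0, 0]]
  ]
}}

```text
t: 15.42
tool_pos: [0.4739, 0.115, 0.2006]
ee_rot: [0.0, 0.705, 0.709, 0.0]
wrist_force: [0.4, -0.5, -0.6]
gripper_width: 0.405
gripper_force: 0.0
```

```bash
cat > q.py <<'E'
from h import *
f=sys.argv[1]
o=bot.get_obs();t=T();print(o["qpos"].round(2),o["tool_pos"],np.degrees(np.arctan2(t[1,0],t[0,0])))
s=snap("wrist",f)
for n in sys.argv[2:]:
  for x in find("wrist",n,s): print(x)
E
python3 q.py w7.png clamp_1_grip carrier well_1
```

```text
[ 0.08  0.62 -0.66  1.99  0.57  0.72 -0.93] [0.47385793 0.11502598 0.20060909] 90.33192101597075
('clamp_1_grip', 0.56, [0.5345, -0.076, 0.0712], [352.0, 399.0])
('well_1', 0.91, [0.5308, -0.0297, 0.0756], [352.0, 358.0])
('well_1', 0.83, [0.5351, -0.0737, 0.0712], [353.0, 397.0])
('well_1', 0.69, [0.5253, 0.0847, 0.0738], [351.0, 234.0])
```

View pics/w7.png

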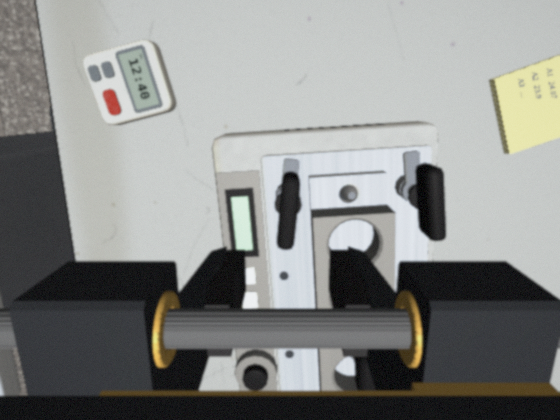

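The view shows the peg through its bore at (348,193), the front-left bar from (291,175) to (286,246), and the back-left bar at (431,168) to (432,238).

Run:
```python
from h import *
s=snap("wrist")
for n,a,b in(("c1",(291,178),(286,243)),("c3",(430,170),(432,235))):
    A=ray(s,*a,.124);B=ray(s,*b,.124);print(n,A,B,(A+B)/2,np.degrees(np.arctan2((A-B)[1],(A-B)[0])),np.linalg.norm(A-B))
print("peg",ray(s,348,192,.084))
```

```text
c1 [0.47701059 0.13641088 0.124     ] [0.47381123 0.0929523  0.124     ] [0.47541091 0.11468159 0.124     ] 85.78956979608498 0.04357618649118057
c3 [0.56385714 0.14141367 0.124     ] [0.56944966 0.09843965 0.124     ] [0.5666534  0.11992666 0.124     ] 97.41464394595491 0.04333638787732949
peg [0.51992955 0.11817397 0.084     ]
```

{"name": "move_arm", "arguments": {
  "rows": [
    [[0.02, 0, 0, -0.6], [0, 0, -0.5, -0.5], [0, 0, -0.8, 0], [0, 0, -0.8, 0], [0, 0, -0.5, 0], [0, 0, 0, 0]]
  ]
}}

```text
t: 16.17
tool_pos: [0.4731, 0.112, 0.0931]
ee_rot: [-0.001, 0.733, 0.68, -0.003]
wrist_force: [-0.6, 0.2, -0.6]
gripper_width: 0.398
gripper_force: 0.0
```

{"name": "move_arm", "arguments": {
  "rows": [
    [[0, 0, 0, 0], [0, 0, 0, 0], [0, 0, 0, 0], [0, 0, 0, 0], [0, 0, 0, 0], [0, 0, 0, 0]]
  ],
  "gripper": -1,
  "newtons": 20
}}

```text
t: 16.67
tool_pos: [0.4746, 0.114, 0.0976]
ee_rot: [0.0, 0.733, 0.68, 0.0]
wrist_force: [-4.1, -0.2, 6.2]
gripper_width: 0.133
gripper_force: 20.0
```

{"name": "move_arm", "arguments": {
  "rows": [
    [[0, 0, 0, -0.8], [0, 0, 0, -0.8], [0, 0, 0, -0.8], [0, 0, 0, -0.8], [0, 0, 0, 0]]
  ]
}}

```text
t: 17.08
tool_pos: [0.4746, 0.114, 0.0976]
ee_rot: [0.0, 0.805, 0.594, 0.0]
wrist_force: [-3.4, -1.1, 6.6]
gripper_width: 0.135
gripper_force: 20.0
```

```bash
cat > st.py <<'E'
from h import *
o=bot.get_obs();t=T();print(o["t"],o["qpos"].round(2),o["tool_pos"].round(4),"yaw",np.degrees(np.arctan2(t[1,0],t[0,0])).round(1),"F",o["wrist_force"].round(1),"M",o["ft_torque"].round(3),o["gripper_width"].round(3))
E
python3 st.py
```

```text
Traceback (most recent call last):
  File "st.py", line 2, in <module>
    o=bot.get_obs();t=T();print(o["t"],o["qpos"].round(2),o["tool_pos"].round(4),"yaw",np.degrees(np.arctan2(t[1,0],t[0,0])).round(1),"F",o["wrist_force"].round(1),"M",o["ft_torque"].round(3),o["gripper_width"].round(3))
                                                                                                                                                                                                ^^^^^^^^^^^^^^^^^^^^^^^^
AttributeError: 'float' object has no attribute 'round'
```

{"name": "move_arm", "arguments": {
  "rows": [
    [[0, 0, 0.02, -0.9], [0, 0, 0, -0.9], [0, 0, 0, -0.9], [0, 0, 0, -0.9], [0, 0, 0, -0.9], [0, 0, 0, -0.9], [0, 0, 0, -0.9], [0, 0, 0, -0.9]]
  ]
}}

```text
t: 17.75
tool_pos: [0.4746, 0.1139, 0.0976]
ee_rot: [-0.0, 0.927, 0.375, 0.0]
wrist_force: [-0.6, 0.3, -1.5]
gripper_width: 0.131
gripper_force: 20.0
```

{"name": "move_arm", "arguments": {
  "rows": [
    [[0, 0, 0, -0.9], [0, 0, 0, -0.9], [0, 0, 0, -0.9], [0, 0, 0, -0.9], [0, 0, 0, -0.9], [0, 0, 0, -0.9], [0, 0, 0, -0.9], [0, 0, 0, 0]]
  ]
}}

```text
t: 18.42
tool_pos: [0.4746, 0.1139, 0.0976]
ee_rot: [-0.0, 0.986, 0.164, -0.0]
wrist_force: [-1.9, -0.1, 0.4]
gripper_width: 0.132
gripper_force: 20.0
```

```bash
sed -i 's/o\["gripper_width"\].round(3)/round(o["gripper_width"],3)/' st.py; python3 st.py
```

```text
18.4167 [-0.23  0.74 -0.16  2.08  0.34  0.34 -1.91] [0.4746 0.1139 0.0976] yaw 18.9 F [-1.9 -0.1  0.4] M [ 0.207  0.375 -0.037] 0.132
```

{"name": "move_arm", "arguments": {
  "rows": [
    [[0, 0, 0, -0.8], [0, 0, 0, -0.8], [0, 0, 0, -0.8], [0, 0, 0, -0.6], [0, 0, 0, 0]]
  ]
}}

```text
t: 18.83
tool_pos: [0.4746, 0.1139, 0.0976]
ee_rot: [-0.0, 0.998, 0.061, -0.0]
wrist_force: [-2.0, 0.2, 4.8]
gripper_width: 0.134
gripper_force: 20.0
```

```bash
python3 st.py
```

```text
18.8333 [-0.26  0.74 -0.12  2.09  0.25  0.33 -2.04] [0.4746 0.1139 0.0976] yaw 6.9 F [-2.   0.2  4.8] M [ 0.161  0.516 -0.047] 0.134
```

{"name": "move_arm", "arguments": {
  "rows": [
    [[0, 0, 0, -0.5], [0, 0, 0, -0.5], [0, 0, 0, 0]]
  ]
}}

```text
t: 19.08
tool_pos: [0.4746, 0.1139, 0.0976]
ee_rot: [0.0, 1.0, 0.026, -0.0]
wrist_force: [-2.9, 0.4, 5.9]
gripper_width: 0.132
gripper_force: 20.0
```

```bash
python3 st.py
```

```text
19.0833 [-0.27  0.74 -0.1   2.09  0.22  0.32 -2.08] [0.4746 0.1139 0.0976] yaw 3.0 F [-2.9  0.4  5.9] M [0.12  0.641 0.391] 0.132
```

{"name": "move_arm", "arguments": {
  "rows": [
    [[0, 0, 0, -0.5], [0, 0, 0, -0.5], [0, 0, 0, 0]]
  ]
}}

```text
t: 19.33
tool_pos: [0.475, 0.1139, 0.0975]
ee_rot: [-0.0, 1.0, -0.009, 0.0]
wrist_force: [-3.0, 0.4, 5.2]
gripper_width: 0.145
gripper_force: 20.4
```

```bash
python3 st.py
```

```text
19.3333 [-0.27  0.74 -0.09  2.09  0.19  0.32 -2.11] [0.475  0.1139 0.0975] yaw -1.0 F [-3.   0.4  5.2] M [0.14  0.537 0.376] 0.145
```

{"name": "move_arm", "arguments": {
  "rows": [
    [[0, 0, 0, 0], [0, 0, 0, 0], [0, 0, 0, 0], [0, 0, 0, 0], [0, 0, 0.5, 0], [0, 0, 0.8, 0], [0, 0, 0.7, 0], [0, 0, 0, 0.9]]
  ],
  "gripper": -0.2
}}

```text
t: 20.0
tool_pos: [0.4779, 0.1144, 0.1813]
ee_rot: [-0.001, 1.0, 0.022, 0.004]
wrist_force: [-0.2, 0.5, -0.2]
gripper_width: 0.401
gripper_force: 0.0
```

{"name": "move_arm", "arguments": {
  "rows": [
    [[0.29, 0.02, 0, 1], [0.29, 0.02, 0, 1], [0.29, 0.02, 0, 1], [0.29, 0.02, 0, 1], [0.29, 0.02, 0, 1], [0.29, 0.02, 0, 1], [0.29, 0.02, 0, 1], [0.28, 0.02, 0, 1]]
  ]
}}

```text
t: 20.67
tool_pos: [0.568, 0.1198, 0.1769]
ee_rot: [0.0, 0.954, 0.298, -0.0]
wrist_force: [-0.6, 0.3, 0.5]
gripper_width: 0.4
gripper_force: 0.0
```

{"name": "move_arm", "arguments": {
  "rows": [
    [[0, 0, 0, 1], [0, 0, 0, 1], [0, 0, 0, 1], [0, 0, 0, 1], [0, 0, 0, 1], [0, 0, 0, 1], [0, 0, 0, 1], [0, 0, 0, 1]]
  ]
}}

```text
t: 21.33
tool_pos: [0.5675, 0.1197, 0.1769]
ee_rot: [0.0, 0.835, 0.55, -0.0]
wrist_force: [-0.2, 0.6, -0.6]
gripper_width: 0.4
gripper_force: 0.0
```

{"name": "move_arm", "arguments": {
  "rows": [
    [[0, 0, 0, 1], [0, 0, 0, 1], [0, 0, 0, 1], [0, 0, 0, 1], [0, 0, 0, 1], [0, 0, 0, 1], [0, 0, 0, 1], [0, 0, 0, 0.7]]
  ]
}}

```text
t: 22.0
tool_pos: [0.5674, 0.1196, 0.1769]
ee_rot: [0.0, 0.659, 0.752, -0.0]
wrist_force: [-0.2, 0.3, -0.7]
gripper_width: 0.402
gripper_force: 0.0
```

```bash
python3 st.py
```

```text
22.0 [ 0.08  0.76 -0.65  1.74  0.6   0.84 -0.72] [0.5674 0.1196 0.1769] yaw 97.5 F [-0.2  0.3 -0.7] M [-0.041 -0.065 -0.003] 0.402
```

{"name": "move_arm", "arguments": {
  "rows": [
    [[0, 0.01, -0.4, 0], [0, 0, -0.7, 0], [0, 0, -0.6, 0], [0, 0, -0.25, 0], [0, 0, 0, 0]]
  ]
}}

```text
t: 22.42
tool_pos: [0.5658, 0.1195, 0.0968]
ee_rot: [-0.001, 0.66, 0.751, -0.002]
wrist_force: [0.3, -0.0, -0.4]
gripper_width: 0.396
gripper_force: 0.0
```

{"name": "move_arm", "arguments": {
  "rows": [
    [[0, 0, 0, 0], [0, 0, 0, 0], [0, 0, 0, 0], [0, 0, 0, 0], [0, 0, 0, 0], [0, 0, 0, 0]]
  ],
  "gripper": -1
}}

```text
t: 22.92
tool_pos: [0.5701, 0.1212, 0.1006]
ee_rot: [0.001, 0.661, 0.751, 0.003]
wrist_force: [5.5, 0.5, 0.3]
gripper_width: 0.137
gripper_force: 19.9
```

{"name": "move_arm", "arguments": {
  "rows": [
    [[0, 0, 0, 0.9], [0, 0, 0, 0.9], [0, 0, 0, 0.9], [0, 0, 0, 0.9], [0, 0, 0, 0.9], [0, 0, 0, 0.9], [0, 0, 0, 0.9], [0, 0, 0, 0.9]]
  ]
}}

```text
t: 23.58
tool_pos: [0.5698, 0.1211, 0.1006]
ee_rot: [0.002, 0.452, 0.892, 0.002]
wrist_force: [4.5, 0.9, -0.3]
gripper_width: 0.134
gripper_force: 20.0
```

```bash
python3 st.py
```

```text
23.5833 [ 0.1   0.9  -0.69  1.79  0.81  0.76 -0.4 ] [0.5698 0.1211 0.1006] yaw 126.2 F [ 4.5  0.9 -0.3] M [ 0.089 -0.933 -0.081] 0.134
```

{"name": "move_arm", "arguments": {
  "rows": [
    [[0.05, 0.02, 0, 0.9], [0, 0, 0, 0.9], [0, 0, 0, 0.9], [0, 0, 0, 0.9], [0, 0, 0, 0.9], [0, 0, 0, 0.9], [0, 0, 0, 0.9], [0, 0, 0, 0.9]]
  ]
}}

```text
t: 24.25
tool_pos: [0.5697, 0.1208, 0.1005]
ee_rot: [0.001, 0.216, 0.976, -0.0]
wrist_force: [-0.3, -1.9, 5.0]
gripper_width: 0.136
gripper_force: 20.0
```

{"name": "move_arm", "arguments": {
  "rows": [
    [[0, 0, 0, 0.9], [0, 0, 0, 0.9], [0, 0, 0, 0.9], [0, 0, 0, 0.9], [0, 0, 0, 0.9], [0, 0, 0, 0.9], [0, 0, 0, 0.8], [0, 0, 0, 0]]
  ]
}}

```text
t: 24.92
tool_pos: [0.5697, 0.1205, 0.1005]
ee_rot: [0.001, 0.002, 1.0, -0.001]
wrist_force: [-0.4, -2.9, 7.2]
gripper_width: 0.134
gripper_force: 19.9
```

```bash
python3 st.py
```

```text
24.9167 [ 0.2   0.97 -0.91  1.78  0.97  0.91  0.41] [0.5697 0.1205 0.1005] yaw 179.8 F [-0.4 -2.9  7.2] M [-0.354  0.02   0.01 ] 0.134
```

{"name": "move_arm", "arguments": {
  "rows": [
    [[0, 0, 0, 0.6], [0, 0, 0, 0.6], [0, 0, 0, 0]]
  ]
}}

```text
t: 25.17
tool_pos: [0.5696, 0.1205, 0.1005]
ee_rot: [0.0, -0.039, 0.999, -0.001]
wrist_force: [-1.4, -2.3, 6.1]
gripper_width: 0.133
gripper_force: 20.1
```

```bash
python3 st.py
```

```text
25.1667 [ 0.2   0.98 -0.93  1.78  0.98  0.92  0.48] [0.5696 0.1205 0.1005] yaw -175.5 F [-1.4 -2.3  6.1] M [-0.335 -0.008 -0.309] 0.133
```

{"name": "move_arm", "arguments": {
  "rows": [
    [[0, 0, 0, 0.5], [0, 0, 0, 0], [0, 0, 0, 0]]
  ]
}}

```text
t: 25.42
tool_pos: [0.5696, 0.1205, 0.1005]
ee_rot: [0.0, -0.056, 0.998, -0.001]
wrist_force: [-1.2, -1.5, 6.6]
gripper_width: 0.134
gripper_force: 20.7
```

{"name": "move_arm", "arguments": {
  "rows": [
    [[0, 0, 0, 0], [0, 0, 0, 0], [0, 0, 0, 0], [0, 0, 0, 0], [0, 0, 0.5, 0], [0, 0, 0.8, 0], [0, 0, 0.7, 0], [0, 0, 0, 0]]
  ],
  "gripper": -0.2
}}

```text
t: 26.08
tool_pos: [0.5716, 0.1238, 0.1843]
ee_rot: [0.004, -0.057, 0.998, 0.002]
wrist_force: [0.3, 1.5, 0.9]
gripper_width: 0.396
gripper_force: 0.0
```

{"name": "move_arm", "arguments": {
  "rows": [
    [[-0.08, -0.24, 0, -0.88], [-0.08, -0.24, 0, -0.88], [-0.08, -0.24, 0, -0.88], [-0.08, -0.24, 0, -0.88], [-0.08, -0.24, 0, -0.88], [-0.08, -0.24, 0, -0.88], [-0.08, -0.24, 0, -0.88], [-0.08, -0.24, 0, -0.88]]
  ]
}}

```text
t: 26.75
tool_pos: [0.5432, 0.0439, 0.1786]
ee_rot: [-0.0, 0.189, 0.982, -0.0]
wrist_force: [0.4, 0.8, 0.0]
gripper_width: 0.397
gripper_force: 0.0
```

{"name": "move_arm", "arguments": {
  "rows": [
    [[-0.08, -0.24, 0, -0.88], [-0.08, -0.24, 0, -0.88], [-0.08, -0.24, 0, -0.88], [-0.08, -0.24, 0, -0.88], [-0.08, -0.24, 0, -0.88], [-0.08, -0.24, 0, -0.88], [-0.08, -0.24, 0, -0.88], [-0.08, -0.24, 0, -0.88]]
  ]
}}

```text
t: 27.42
tool_pos: [0.5176, -0.0328, 0.1787]
ee_rot: [-0.0, 0.422, 0.907, -0.0]
wrist_force: [-0.0, -1.2, 1.0]
gripper_width: 0.397
gripper_force: 0.0
```

{"name": "move_arm", "arguments": {
  "rows": [
    [[-0.09, -0.24, 0, -0.88], [-0.09, -0.24, 0, -0.88], [-0.09, -0.24, 0, -0.88], [-0.09, -0.24, 0, -0.88], [-0.09, -0.24, 0, -0.88], [-0.09, -0.24, 0, -0.88], [-0.09, -0.24, 0, -0.88], [0, 0, 0, 0]]
  ]
}}

```text
t: 28.08
tool_pos: [0.4916, -0.1018, 0.1785]
ee_rot: [-0.0, 0.606, 0.795, -0.001]
wrist_force: [0.3, -0.1, -0.6]
gripper_width: 0.403
gripper_force: 0.0
```

```bash
python3 st.py; python3 q.py w8.png clamp_2_grip open_jar
```

```text
28.0833 [ 0.53  0.68 -0.69  1.97  0.65  0.72 -0.29] [ 0.4916 -0.1018  0.1785] yaw 105.3 F [ 0.3 -0.1 -0.6] M [-0.099 -0.052  0.02 ] 0.403
[ 0.53  0.68 -0.69  1.97  0.65  0.72 -0.29] [ 0.49158905 -0.10178229  0.17849518] 105.32866110623532
('clamp_2_grip', 0.69, [0.4875, -0.1038, 0.1166], [280.0, 223.0])
```

{"name": "move_arm", "arguments": {
  "rows": [
    [[-0.04, -0.18, 0, -0.5], [0, 0, -0.6, 0], [0, 0, -0.7, 0], [0, 0, -0.5, 0], [0, 0, -0.2, 0], [0, 0, 0, 0]]
  ]
}}

```text
t: 28.73
tool_pos: [0.4904, -0.1064, 0.0977]
ee_rot: [-0.001, 0.618, 0.786, -0.001]
wrist_force: [0.8, 0.5, 0.4]
gripper_width: 0.402
gripper_force: 0.0
```

{"name": "move_arm", "arguments": {
  "rows": [
    [[0, 0, 0, 0], [0, 0, 0, 0], [0, 0, 0, 0], [0, 0, 0, 0], [0, 0, 0, 0], [0, 0, 0, 0]]
  ],
  "gripper": -1
}}

```text
t: 29.23
tool_pos: [0.4894, -0.1075, 0.0999]
ee_rot: [-0.0, 0.619, 0.786, -0.002]
wrist_force: [-5.2, 0.4, 5.8]
gripper_width: 0.135
gripper_force: 20.0
```

{"name": "move_arm", "arguments": {
  "rows": [
    [[0, 0, 0, 0.9], [0, 0, 0, 0.9], [0, 0, 0, 0.9], [0, 0, 0, 0.9], [0, 0, 0, 0.9], [0, 0, 0, 0.9], [0, 0, 0, 0.9], [0, 0, 0, 0.9]]
  ]
}}

```text
t: 29.9
tool_pos: [0.4885, -0.108, 0.0999]
ee_rot: [-0.001, 0.403, 0.915, -0.002]
wrist_force: [-7.8, -1.7, 7.8]
gripper_width: 0.136
gripper_force: 20.0
```

```bash
python3 st.py
```

```text
29.9 [ 0.53  0.83 -0.68  2.03  0.92  0.63 -0.04] [ 0.4885 -0.108   0.0999] yaw 132.5 F [-7.8 -1.7  7.8] M [-0.151  1.238 -0.175] 0.136
```

{"name": "move_arm", "arguments": {
  "rows": [
    [[-0.05, -0.02, 0.03, 0.9], [0, 0, 0, 0.9], [0, 0, 0, 0.9], [0, 0, 0, 0.9], [0, 0, 0, 0.9], [0, 0, 0, 0.9], [0, 0, 0, 0.9], [0, 0, 0, 0.9]]
  ]
}}

```text
t: 30.57
tool_pos: [0.4879, -0.1088, 0.1]
ee_rot: [-0.001, 0.163, 0.987, -0.001]
wrist_force: [-2.2, -1.4, -6.7]
gripper_width: 0.135
gripper_force: 20.0
```

{"name": "move_arm", "arguments": {
  "rows": [
    [[0, 0, 0, 0.9], [0, 0, 0, 0.9], [0, 0, 0, 0.9], [0, 0, 0, 0.9], [0, 0, 0, 0.9], [0, 0, 0, 0.7], [0, 0, 0, 0]]
  ]
}}

```text
t: 31.15
tool_pos: [0.4877, -0.1096, 0.1]
ee_rot: [-0.002, -0.017, 1.0, -0.001]
wrist_force: [-2.1, -3.7, -4.9]
gripper_width: 0.132
gripper_force: 20.0
```

```bash
python3 st.py
```

```text
31.15 [ 0.63  0.89 -0.88  2.03  1.05  0.77  0.7 ] [ 0.4877 -0.1096  0.1   ] yaw -178.1 F [-2.1 -3.7 -4.9] M [-0.682  0.326  0.048] 0.132
```

{"name": "move_arm", "arguments": {
  "rows": [
    [[0, 0, 0, 0.6], [0, 0, 0, 0.4], [0, 0, 0, 0]]
  ]
}}

```text
t: 31.4
tool_pos: [0.4878, -0.1096, 0.1]
ee_rot: [-0.002, -0.051, 0.999, -0.001]
wrist_force: [-3.2, -4.0, -2.9]
gripper_width: 0.138
gripper_force: 20.5
```

```bash
python3 st.py
```

```text
31.4 [ 0.64  0.9  -0.89  2.03  1.05  0.78  0.76] [ 0.4878 -0.1096  0.1   ] yaw -174.2 F [-3.2 -4.  -2.9] M [-0.849  0.503 -0.472] 0.138
```

{"name": "move_arm", "arguments": {
  "rows": [
    [[0, 0, 0, 0], [0, 0, 0, 0], [0, 0, 0, 0], [0, 0, 0, 0], [0, 0, 0.5, 0], [0, 0, 0.8, 0], [0, 0, 0.7, 0], [0, 0, 0, -0.8]]
  ],
  "gripper": -0.2
}}

```text
t: 32.07
tool_pos: [0.4927, -0.1058, 0.1851]
ee_rot: [0.005, -0.024, 1.0, 0.001]
wrist_force: [0.6, 0.2, -0.9]
gripper_width: 0.402
gripper_force: 0.0
```

{"name": "move_arm", "arguments": {
  "rows": [
    [[0.3, 0.02, 0, -0.9], [0.3, 0.02, 0, -0.9], [0.3, 0.02, 0, -0.9], [0.3, 0.02, 0, -0.9], [0.3, 0.02, 0, -0.9], [0.3, 0.02, 0, -0.9], [0.3, 0.02, 0, -0.9], [0.3, 0.02, 0, -0.9]]
  ]
}}

```text
t: 32.73
tool_pos: [0.5863, -0.1004, 0.1807]
ee_rot: [0.0, 0.226, 0.974, 0.001]
wrist_force: [-0.3, 0.7, -0.9]
gripper_width: 0.399
gripper_force: 0.0
```

{"name": "move_arm", "arguments": {
  "rows": [
    [[0, 0, 0, -0.9], [0, 0, 0, -0.9], [0, 0, 0, -0.9], [0, 0, 0, -0.9], [0, 0, 0, -0.9], [0, 0, 0, -0.9], [0, 0, 0, -0.9], [0, 0, 0, -0.9]]
  ]
}}

```text
t: 33.4
tool_pos: [0.5858, -0.1003, 0.1806]
ee_rot: [0.0, 0.461, 0.887, 0.001]
wrist_force: [-0.2, -0.1, -0.5]
gripper_width: 0.397
gripper_force: 0.0
```

{"name": "move_arm", "arguments": {
  "rows": [
    [[0, 0, 0, -0.9], [0, 0, 0, -0.9], [0, 0, 0, -0.9], [0, 0, 0, -0.9], [0, 0, 0, -0.9], [0, 0, 0, -0.9], [0, 0, 0, -0.9], [0, 0, 0, 0]]
  ]
}}

```text
t: 34.07
tool_pos: [0.5858, -0.1002, 0.1808]
ee_rot: [0.0, 0.643, 0.766, 0.001]
wrist_force: [-0.3, -0.0, 0.0]
gripper_width: 0.401
gripper_force: 0.0
```

```bash
python3 st.py; python3 q.py w9.png clamp_2_grip open_jar
```

```text
34.0667 [ 0.43  0.77 -0.61  1.7   0.55  0.85 -0.24] [ 0.5858 -0.1002  0.1808] yaw 99.9 F [-0.3 -0.   0. ] M [-0.056 -0.097  0.011] 0.401
[ 0.43  0.77 -0.61  1.7   0.55  0.85 -0.24] [ 0.58581331 -0.10023312  0.18075086] 99.94402627837458
('clamp_2_grip', 0.62, [0.4888, -0.1054, 0.1147], [129.0, 201.0])
('clamp_2_grip', 0.27, [0.5356, -0.0749, 0.0719], [223.0, 156.0])
```

{"name": "move_arm", "arguments": {
  "rows": [
    [[-0.01, -0.06, 0, -0.3], [0, 0, -0.6, 0], [0, 0, -0.7, 0], [0, 0, -0.5, 0], [0, 0, -0.22, 0], [0, 0, 0, 0]]
  ]
}}

```text
t: 34.72
tool_pos: [0.5835, -0.1037, 0.0976]
ee_rot: [-0.002, 0.651, 0.759, -0.001]
wrist_force: [-0.2, -0.2, -0.6]
gripper_width: 0.401
gripper_force: 0.0
```

{"name": "move_arm", "arguments": {
  "rows": [
    [[0, 0, 0, 0], [0, 0, 0, 0], [0, 0, 0, 0], [0, 0, 0, 0], [0, 0, 0, 0], [0, 0, 0, 0]]
  ],
  "gripper": -1
}}

```text
t: 35.22
tool_pos: [0.5858, -0.1035, 0.1008]
ee_rot: [0.001, 0.651, 0.759, 0.001]
wrist_force: [-0.7, 0.5, 6.7]
gripper_width: 0.135
gripper_force: 19.8
```

{"name": "move_arm", "arguments": {
  "rows": [
    [[0, 0, 0, -0.9], [0, 0, 0, -0.9], [0, 0, 0, -0.9], [0, 0, 0, -0.9], [0, 0, 0, -0.9], [0, 0, 0, -0.9], [0, 0, 0, -0.9], [0, 0, 0, -0.9]]
  ]
}}

```text
t: 35.88
tool_pos: [0.5855, -0.1035, 0.1008]
ee_rot: [0.001, 0.82, 0.572, 0.001]
wrist_force: [-0.5, -0.2, 6.7]
gripper_width: 0.134
gripper_force: 19.9
```

```bash
python3 st.py
```

```text
35.8833 [ 0.32  0.85 -0.39  1.76  0.5   0.64 -0.72] [ 0.5855 -0.1035  0.1008] yaw 69.8 F [-0.5 -0.2  6.7] M [-0.068  0.219  0.062] 0.134
```

Remaining turn to about 0°: 70° = 17.5 units.

{"name": "move_arm", "arguments": {
  "rows": [
    [[0, 0, 0, -0.9], [0, 0, 0, -0.9], [0, 0, 0, -0.9], [0, 0, 0, -0.9], [0, 0, 0, -0.9], [0, 0, 0, -0.9], [0, 0, 0, -0.9], [0, 0, 0, -0.9]]
  ]
}}

```text
t: 36.55
tool_pos: [0.5853, -0.1034, 0.1008]
ee_rot: [0.0, 0.937, 0.35, 0.001]
wrist_force: [-0.6, 0.1, 7.8]
gripper_width: 0.133
gripper_force: 19.9
```

{"name": "move_arm", "arguments": {
  "rows": [
    [[0, 0, 0, -0.9], [0, 0, 0, -0.9], [0, 0, 0, -0.9], [0, 0, 0, -0.9], [0, 0, 0, -0.9], [0, 0, 0, -0.9], [0, 0, 0, -0.9], [0, 0, 0, -0.9]]
  ]
}}

```text
t: 37.22
tool_pos: [0.5852, -0.1032, 0.1008]
ee_rot: [0.0, 0.994, 0.107, 0.001]
wrist_force: [-2.4, 0.8, 8.1]
gripper_width: 0.135
gripper_force: 19.9
```

{"name": "move_arm", "arguments": {
  "rows": [
    [[0, 0, 0, -0.9], [0, 0, 0, -0.9], [0, 0, 0, 0]]
  ]
}}

```text
t: 37.47
tool_pos: [0.5852, -0.1031, 0.1008]
ee_rot: [0.0, 0.999, 0.044, 0.0]
wrist_force: [-3.1, 0.2, 7.3]
gripper_width: 0.132
gripper_force: 19.9
```

```bash
python3 st.py
```

```text
37.4667 [ 0.15  0.82 -0.09  1.77  0.13  0.56 -1.5 ] [ 0.5852 -0.1031  0.1008] yaw 5.0 F [-3.1  0.2  7.3] M [ 0.114  0.408 -0.05 ] 0.132
```

{"name": "move_arm", "arguments": {
  "rows": [
    [[0, 0, 0, -0.4], [0, 0, 0, 0], [0, 0, 0, 0]]
  ]
}}

```text
t: 37.72
tool_pos: [0.5852, -0.1031, 0.1008]
ee_rot: [0.0, 0.999, 0.032, 0.0]
wrist_force: [-1.0, 1.2, 7.6]
gripper_width: 0.133
gripper_force: 20.1
```

```bash
python3 st.py
```

```text
37.7167 [ 0.15  0.82 -0.09  1.77  0.12  0.55 -1.52] [ 0.5852 -0.1031  0.1008] yaw 3.7 F [-1.   1.2  7.6] M [0.092 0.467 0.243] 0.133
```

{"name": "move_arm", "arguments": {
  "rows": [
    [[0, 0, 0, -0.7], [0, 0, 0, 0], [0, 0, 0, 0]]
  ]
}}

```text
t: 37.97
tool_pos: [0.5854, -0.1031, 0.1007]
ee_rot: [0.0, 1.0, 0.008, 0.001]
wrist_force: [-1.3, 0.5, 7.0]
gripper_width: 0.139
gripper_force: 20.8
```

{"name": "move_arm", "arguments": {
  "rows": [
    [[0, 0, 0, 0], [0, 0, 0, 0], [0, 0, 0, 0], [0, 0, 0, 0], [0, 0, 0.5, 0], [0, 0, 0.8, 0], [0, 0, 0.9, 0], [0, 0, 0.9, 0]]
  ],
  "gripper": 0.1
}}

```text
t: 38.63
tool_pos: [0.5842, -0.1034, 0.2243]
ee_rot: [-0.0, 1.0, 0.007, -0.001]
wrist_force: [0.1, -0.5, 0.4]
gripper_width: 0.545
gripper_force: 0.0
```

{"name": "move_arm", "arguments": {
  "rows": [
    [[-0.58, -0.71, 0.22, 0], [-0.58, -0.71, 0.22, 0], [-0.58, -0.71, 0.22, 0], [-0.58, -0.71, 0.22, 0], [-0.58, -0.71, 0.22, 0], [-0.58, -0.71, 0.22, 0], [-0.58, -0.71, 0.22, 0], [-0.58, -0.71, 0.22, 0]]
  ]
}}

```text
t: 39.3
tool_pos: [0.3978, -0.3318, 0.2943]
ee_rot: [-0.0, 1.0, 0.007, -0.0]
wrist_force: [0.1, -0.4, -0.1]
gripper_width: 0.549
gripper_force: 0.0
```

{"name": "move_arm", "arguments": {
  "rows": [
    [[0, 0, 0, 0], [0, 0, 0, 0]]
  ]
}}

```text
t: 39.47
tool_pos: [0.3976, -0.3329, 0.2943]
ee_rot: [0.001, 1.0, 0.004, 0.0]
wrist_force: [-0.1, 1.3, 0.2]
gripper_width: 0.547
gripper_force: 0.0
```

```bash
python3 st.py; python3 q.py w10.png bottle_1 open_jar
python3 - <<'E'
from h import *
s=snap("wrist");img=s["img"]
hsv=cv2.cvtColor(img,cv2.COLOR_RGB2HSV)
for x in find("wrist","bottle_1",s,"spot"):
    u,v=map(int,x[3]);
    if 3<u<557 and 3<v<417: print(x, np.median(hsv[v-3:v+4,u-3:u+4].reshape(-1,3),axis=0))
for c in("top",):
    s=snap(c)
    for n in("carrier","open_jar"):
        for x in find(c,n,s): print(x)
E
```

```text
39.4667 [ 0.68  0.46 -0.12  1.8   0.07  0.88 -1.03] [ 0.3976 -0.3329  0.2943] yaw 0.4 F [-0.1  1.3  0.2] M [0.033 0.011 0.007] 0.547
[ 0.68  0.46 -0.12  1.8   0.07  0.88 -1.03] [ 0.39761792 -0.33293396  0.29429312] 0.4384583891187537
('bottle_1', 0.82, [0.5484, -0.264, -0.0021], [226.0, 27.0])
('bottle_1', 0.77, [0.5039, -0.4564, -0.0001], [397.0, 70.0])
('bottle_1', 0.63, [0.4658, -0.3849, 0.0025], [333.0, 105.0])
('bottle_1', 0.57, [0.4759, -0.2646, 0.0007], [229.0, 95.0])
('bottle_1', 0.93, [0.5439, -0.2692, 0.0555], [228.0, 22.0]) [60. 34. 32.]
('bottle_1', 0.83, [0.4703, -0.3803, 0.0609], [341.0, 103.0]) [21. 26. 43.]
('bottle_1', 0.83, [0.4768, -0.2651, 0.0557], [226.0, 95.0]) [38. 21. 35.]
('bottle_1', 0.82, [0.5025, -0.4495, 0.0533], [410.0, 71.0]) [164.  63. 174.]
('bottle_1', 0.68, [0.5417, -0.3443, 0.0531], [306.0, 26.0]) [ 18. 119. 184.]
('bottle_1', 0.63, [0.5723, -0.4135, 0.0109], [370.0, 4.0]) [ 24. 111.  92.]
('carrier', 0.73, [0.5293, 0.0031, 0.0582], [274.0, 215.0])
('open_jar', 0.68, [0.5356, 0.0396, 0.0715], [262.0, 212.0])
('open_jar', 0.49, [0.6863, -0.2447, -0.004], [352.0, 170.0])
```

{"name": "move_arm", "arguments": {
  "rows": [
    [[0.08, 0.07, -0.15, 0.98], [0.08, 0.07, -0.15, 0.98], [0.08, 0.07, -0.15, 0.98], [0.08, 0.07, -0.15, 0.98], [0.08, 0.07, -0.15, 0.98], [0.08, 0.07, -0.15, 0.98], [0.08, 0.07, -0.15, 0.98], [0.08, 0.07, -0.15, 0.98]]
  ]
}}

```text
t: 40.53
tool_pos: [0.4254, -0.3077, 0.2456]
ee_rot: [-0.0, 0.96, 0.279, 0.0]
wrist_force: [-0.0, 0.3, -0.2]
gripper_width: 0.55
gripper_force: 0.0
```

{"name": "move_arm", "arguments": {
  "rows": [
    [[0.08, 0.07, -0.15, 0.98], [0.08, 0.07, -0.15, 0.98], [0.08, 0.07, -0.15, 0.98], [0.08, 0.07, -0.15, 0.98], [0.08, 0.07, -0.15, 0.98], [0.08, 0.07, -0.15, 0.98], [0.08, 0.07, -0.15, 0.98], [0.08, 0.07, -0.15, 0.98]]
  ]
}}

```text
t: 41.2
tool_pos: [0.451, -0.2854, 0.1975]
ee_rot: [-0.0, 0.849, 0.528, 0.0]
wrist_force: [0.5, 0.4, -0.1]
gripper_width: 0.548
gripper_force: 0.0
```

{"name": "move_arm", "arguments": {
  "rows": [
    [[0.08, 0.07, -0.15, 0.98], [0.08, 0.07, -0.15, 0.98], [0.08, 0.07, -0.15, 0.98], [0.08, 0.07, -0.15, 0.98], [0.08, 0.07, -0.15, 0.98], [0.08, 0.07, -0.15, 0.98], [0.08, 0.07, -0.15, 0.98], [0, 0, 0, 0]]
  ]
}}

```text
t: 41.87
tool_pos: [0.4733, -0.265, 0.1549]
ee_rot: [-0.001, 0.7, 0.714, 0.0]
wrist_force: [-0.4, 0.8, 0.0]
gripper_width: 0.553
gripper_force: 0.0
```

```bash
python3 st.py
cat > b.py <<'E'
from h import *
# wrist view near a bottle: report bottle origin in tool frame (x=along tool x, y=closing)
for i in range(int(sys.argv[1])):
    s=snap("wrist"); t=np.linalg.inv(T())
    for k in("tip","spot"):
        for x in find("wrist","bottle_1",s,k): print(k,x,(t@np.r_[x[2],1])[:3].round(4))
cv2.imwrite("pics/last.png",s["img"][:,:,::-1])
E
python3 b.py 2
```

```text
41.8667 [ 0.72  0.72 -0.49  1.88  0.52  0.67 -0.07] [ 0.4733 -0.265   0.1549] yaw 91.1 F [-0.4  0.8  0. ] M [-0.047 -0.062  0.009] 0.553
tip ('bottle_1', 0.83, [0.4752, -0.2633, -0.0019], [289.0, 186.0]) [0.002  0.0022 0.1573]
tip ('bottle_1', 0.8, [0.5024, -0.4551, -0.0013], [313.0, 378.0]) [-0.1902  0.0262  0.1565]
tip ('bottle_1', 0.58, [0.4691, -0.3863, 0.0035], [280.0, 318.0]) [-0.1209 -0.0059  0.1518]
spot ('bottle_1', 0.8, [0.5424, -0.2588, 0.057], [386.0, 199.0]) [0.0054 0.0694 0.0984]
spot ('bottle_1', 0.76, [0.4654, -0.3809, 0.0736], [274.0, 363.0]) [-0.1154 -0.0096  0.0817]
spot ('bottle_1', 0.7, [0.4748, -0.2577, 0.0596], [290.0, 197.0]) [0.0076 0.0019 0.0958]
spot ('bottle_1', 0.56, [0.5022, -0.4444, 0.0163], [315.0, 381.0]) [-0.1795  0.0262  0.1389]
tip ('bottle_1', 0.93, [0.4769, -0.2609, -0.0002], [292.0, 182.0]) [0.0056 0.0039 0.1564]
tip ('bottle_1', 0.85, [0.5481, -0.2659, -0.0011], [375.0, 189.0]) [-0.0005  0.0751  0.1573]
tip ('bottle_1', 0.8, [0.504, -0.456, 0.0013], [316.0, 378.0]) [-0.1899  0.0282  0.155 ]
tip ('bottle_1', 0.73, [0.4678, -0.3845, 0.0031], [280.0, 314.0]) [-0.1179 -0.007   0.1531]
spot ('bottle_1', 0.97, [0.544, -0.2567, 0.0566], [389.0, 193.0]) [0.0088 0.0711 0.0996]
spot ('bottle_1', 0.91, [0.5054, -0.4407, 0.0176], [319.0, 376.0]) [-0.1746  0.0298  0.1387]
spot ('bottle_1', 0.65, [0.4751, -0.2535, 0.0575], [290.0, 188.0]) [0.013  0.0023 0.0987]
spot ('bottle_1', 0.55, [0.4684, -0.3791, 0.0731], [279.0, 358.0]) [-0.1125 -0.0063  0.0831]
```

{"name": "move_arm", "arguments": {
  "rows": [
    [[0.05, 0, -0.5, 0.7], [0, 0, -0.8, 0], [0, 0, -0.8, 0], [0, 0, -0.6, 0], [0, 0, -0.3, 0], [0, 0, 0, 0], [0, 0, 0, 0]]
  ]
}}

```text
t: 42.75
tool_pos: [0.4749, -0.2663, 0.0359]
ee_rot: [-0.0, 0.684, 0.73, -0.0]
wrist_force: [0.6, 0.4, -1.0]
gripper_width: 0.549
gripper_force: 0.0
```

{"name": "move_arm", "arguments": {
  "rows": [
    [[0, 0, -0.08, 0], [0, 0, -0.08, 0], [0, 0, 0, 0], [0, 0, 0, 0]]
  ]
}}

```text
t: 43.08
tool_pos: [0.4752, -0.2665, 0.0301]
ee_rot: [0.0, 0.684, 0.73, 0.0]
wrist_force: [-0.1, 0.2, 0.7]
gripper_width: 0.549
gripper_force: 0.0
```

{"name": "move_arm", "arguments": {
  "rows": [
    [[0, 0, 0, 0], [0, 0, 0, 0], [0, 0, 0, 0], [0, 0, 0, 0], [0, 0, 0, 0]]
  ],
  "gripper": -1,
  "newtons": 20
}}

```text
t: 43.5
tool_pos: [0.4749, -0.2664, 0.0297]
ee_rot: [0.0, 0.684, 0.73, -0.0]
wrist_force: [-0.3, -0.3, 2.3]
gripper_width: 0.353
gripper_force: 19.7
```

{"name": "move_arm", "arguments": {
  "rows": [
    [[0, 0, 0.4, 0], [0, 0, 0.8, 0], [0, 0, 0.8, 0], [0, 0, 0.8, 0], [0, 0, 0.8, 0], [0, 0, 0.8, 0], [0, 0, 0.1, 0], [0, 0, 0, 0]]
  ]
}}

```text
t: 44.17
tool_pos: [0.4761, -0.2668, 0.2114]
ee_rot: [0.002, 0.684, 0.73, 0.001]
wrist_force: [-0.8, -0.3, -0.7]
gripper_width: 0.359
gripper_force: 19.8
```

```bash
python3 st.py;python3 b.py 2
python3 - <<'E'
from h import *
s=snap("scene")
for x in find("scene","bottle_1",s):print(x)
E
```

```text
44.1667 [ 0.77  0.65 -0.57  1.82  0.47  0.8   0.02] [ 0.4761 -0.2668  0.2114] yaw 93.7 F [-0.8 -0.3 -0.7] M [-0.027 -0.117  0.016] 0.359
tip ('bottle_1', 0.98, [0.5522, -0.2654, -0.0005], [362.0, 179.0]) [-0.0037  0.0772  0.2102]
tip ('bottle_1', 0.84, [0.5028, -0.4563, 0.0008], [299.0, 343.0]) [-0.191   0.0156  0.209 ]
tip ('bottle_1', 0.62, [0.4773, -0.2635, 0.1828], [290.0, 234.0]) [0.0029 0.0027 0.0268]
tip ('bottle_1', 0.48, [0.5472, -0.35, -0.0011], [348.0, 257.0]) [-0.0878  0.0668  0.2108]
spot ('bottle_1', 0.84, [0.4767, -0.2533, 0.2406], [292.0, 261.0]) [ 0.0131  0.0028 -0.031 ]
spot ('bottle_1', 0.58, [0.4558, -0.3799, 0.0587], [257.0, 307.0]) [-0.1118 -0.0264  0.151 ]
spot ('bottle_1', 0.58, [0.5067, -0.4502, 0.0569], [306.0, 373.0]) [-0.1852  0.0199  0.1528]
spot ('bottle_1', 0.43, [0.5525, -0.3313, 0.0146], [358.0, 246.0]) [-0.0695  0.0733  0.1951]
tip ('bottle_1', 0.79, [0.4748, -0.2618, 0.1769], [290.0, 231.0]) [0.0041 0.0015 0.0309]
tip ('bottle_1', 0.78, [0.5472, -0.2635, -0.0011], [362.0, 179.0]) [-0.0026  0.0742  0.2086]
tip ('bottle_1', 0.73, [0.546, -0.3442, 0.0002], [352.0, 255.0]) [-0.0831  0.0677  0.2072]
tip ('bottle_1', 0.69, [0.5033, -0.4562, -0.001], [303.0, 345.0]) [-0.192   0.0178  0.2084]
spot ('bottle_1', 0.95, [0.4776, -0.2555, 0.2332], [300.0, 264.0]) [ 0.0103  0.0045 -0.0254]
spot ('bottle_1', 0.94, [0.5045, -0.4484, 0.0538], [307.0, 373.0]) [-0.1842  0.0193  0.1536]
spot ('bottle_1', 0.39, [0.5358, -0.1195, 0.0628], [386.0, -1.0]) [0.1419 0.072  0.145 ]
('bottle_1', 0.58, [0.5888, -0.4162, -0.0053], [385.0, 189.0])
('bottle_1', 0.56, [0.4736, -0.2664, 0.1768], [376.0, 170.0])
('bottle_1', 0.54, [0.4674, -0.3892, 0.0011], [401.0, 209.0])
('bottle_1', 0.52, [0.6242, -0.3647, 0.0008], [367.0, 185.0])
('bottle_1', 0.5, [0.556, -0.3542, -0.0044], [376.0, 198.0])
('bottle_1', 0.47, [0.5466, -0.2682, 0.0015], [355.0, 204.0])
('bottle_1', 0.44, [0.5042, -0.4593, -0.001], [411.0, 198.0])
```

{"name": "move_arm", "arguments": {
  "rows": [
    [[0.1, 0.73, 0, 0], [0.1, 0.73, 0, 0], [0.1, 0.73, 0, 0], [0.1, 0.73, 0, 0], [0.1, 0.73, 0, 0], [0.1, 0.73, 0, 0], [0.1, 0.73, 0, 0], [0.1, 0.73, 0, 0]]
  ]
}}

```text
t: 45.23
tool_pos: [0.5068, -0.0313, 0.2092]
ee_rot: [-0.0, 0.684, 0.73, -0.0]
wrist_force: [-0.5, -0.5, -0.3]
gripper_width: 0.354
gripper_force: 19.8
```

{"name": "move_arm", "arguments": {
  "rows": [
    [[0.1, 0.72, 0, 0], [0.1, 0.72, 0, 0], [0.1, 0.72, 0, 0], [0.1, 0.72, 0, 0], [0, 0, 0, 0], [0, 0, -0.6, 0], [0, 0, -0.6, 0], [0, 0, -0.4, 0]]
  ]
}}

```text
t: 45.9
tool_pos: [0.5221, 0.082, 0.1436]
ee_rot: [-0.0, 0.684, 0.73, -0.001]
wrist_force: [-0.4, -0.4, -1.3]
gripper_width: 0.354
gripper_force: 19.8
```

{"name": "move_arm", "arguments": {
  "rows": [
    [[0, 0, 0, 0], [0, 0, 0, 0]]
  ]
}}

```text
t: 46.07
tool_pos: [0.5224, 0.0822, 0.1449]
ee_rot: [-0.001, 0.684, 0.73, -0.001]
wrist_force: [0.2, -0.8, 0.4]
gripper_width: 0.356
gripper_force: 19.8
```

```bash
python3 st.py
cat > w.py <<'E'
from h import *
from collections import defaultdict
d=[]
for c in ("wrist",)*int(sys.argv[1])+("scene","top"):
    s=snap(c)
    for n in("bottle_1","well_1"):
        for x in find(c,n,s):
            if -0.13<x[2][1]<.15: print(c,x)
E
python3 w.py 2
```

```text
46.0667 [ 0.03  0.72 -0.45  1.93  0.52  0.61 -0.69] [0.5224 0.0822 0.1449] yaw 93.7 F [ 0.2 -0.8  0.4] M [-0.067 -0.122  0.033] 0.356
wrist ('bottle_1', 0.96, [0.5237, 0.0888, 0.1138], [291.0, 227.0])
wrist ('well_1', 0.85, [0.5337, -0.0276, 0.0764], [293.0, 368.0])
wrist ('well_1', 0.84, [0.5304, 0.0865, 0.0706], [301.0, 210.0])
wrist ('well_1', 0.22, [0.4726, 0.1153, 0.1193], [190.0, 173.0])
wrist ('bottle_1', 0.64, [0.5261, 0.0878, 0.1147], [292.0, 229.0])
wrist ('well_1', 0.82, [0.5275, 0.0857, 0.0719], [293.0, 211.0])
wrist ('well_1', 0.76, [0.5361, -0.0281, 0.0738], [294.0, 366.0])
scene ('bottle_1', 0.43, [0.5251, 0.0808, 0.1158], [256.0, 206.0])
scene ('well_1', 0.87, [0.5398, -0.0716, 0.0752], [303.0, 202.0])
scene ('well_1', 0.78, [0.5342, -0.0311, 0.0733], [291.0, 207.0])
scene ('well_1', 0.69, [0.5365, 0.0429, 0.0728], [267.0, 213.0])
scene ('well_1', 0.58, [0.5318, 0.0808, 0.0725], [256.0, 217.0])
top ('well_1', 0.96, [0.5339, 0.04, 0.0741], [262.0, 213.0])
top ('well_1', 0.9, [0.5367, -0.0784, 0.0745], [301.0, 213.0])
top ('well_1', 0.88, [0.5349, -0.0331, 0.0755], [286.0, 213.0])
```

{"name": "move_arm", "arguments": {
  "rows": [
    [[0.06, -0.01, 0, 0], [0, 0, -0.3, 0], [0, 0, -0.2, 0], [0, 0, -0.15, 0], [0, 0, 0, 0]]
  ]
}}

```text
t: 47.08
tool_pos: [0.5252, 0.0822, 0.1184]
ee_rot: [-0.0, 0.684, 0.73, -0.0]
wrist_force: [1.6, 0.7, -1.1]
gripper_width: 0.355
gripper_force: 19.7
```

{"name": "move_arm", "arguments": {
  "rows": [
    [[0, 0, -0.15, 0], [0, 0, -0.15, 0], [0, 0, -0.1, 0], [0, 0, 0, 0], [0, 0, 0, 0]]
  ]
}}

```text
t: 47.5
tool_pos: [0.5253, 0.0822, 0.1033]
ee_rot: [-0.0, 0.684, 0.73, -0.0]
wrist_force: [1.1, -0.1, -1.8]
gripper_width: 0.359
gripper_force: 19.7
```

```bash
python3 st.py
```

```text
47.5 [-0.01  0.79 -0.39  1.95  0.58  0.52 -0.74] [0.5253 0.0822 0.1033] yaw 93.7 F [ 1.1 -0.1 -1.8] M [ 0.072 -0.203  0.037] 0.359
```

{"name": "move_arm", "arguments": {
  "rows": [
    [[0, 0, -0.03, 0], [0, 0, 0, 0], [0, 0, 0, 0]]
  ]
}}

```text
t: 47.75
tool_pos: [0.5254, 0.0821, 0.1025]
ee_rot: [0.0, 0.684, 0.73, 0.0]
wrist_force: [0.3, 0.1, -1.7]
gripper_width: 0.354
gripper_force: 19.7
```

{"name": "move_arm", "arguments": {
  "rows": [
    [[0, 0, 0, 0], [0, 0, 0, 0], [0, 0, 0, 0], [0, 0, 0.3, 0], [0, 0, 0.7, 0], [0, 0, 0.8, 0], [0, 0, 0.8, 0], [0, 0, 0, 0]]
  ],
  "gripper": 0.1
}}

```text
t: 48.42
tool_pos: [0.5285, 0.0835, 0.2117]
ee_rot: [0.003, 0.684, 0.73, 0.004]
wrist_force: [0.4, -0.3, -0.7]
gripper_width: 0.552
gripper_force: 0.0
```

```bash
python3 st.py; python3 w.py 1
```

```text
48.4167 [ 0.08  0.63 -0.52  1.86  0.44  0.76 -0.62] [0.5285 0.0835 0.2117] yaw 93.7 F [ 0.4 -0.3 -0.7] M [ 0.008 -0.157 -0.024] 0.552
wrist ('bottle_1', 0.67, [0.5295, 0.0891, 0.0772], [287.0, 188.0])
wrist ('well_1', 0.95, [0.5332, -0.0293, 0.074], [283.0, 318.0])
wrist ('well_1', 0.79, [0.5298, 0.0462, 0.0738], [284.0, 237.0])
wrist ('well_1', 0.78, [0.539, -0.0723, 0.072], [286.0, 359.0])
wrist ('well_1', 0.76, [0.5274, 0.086, 0.0712], [284.0, 190.0])
scene ('bottle_1', 0.63, [0.5247, 0.0825, 0.0667], [256.0, 220.0])
scene ('bottle_1', 0.38, [0.4915, -0.1116, 0.1212], [324.0, 195.0])
scene ('well_1', 0.92, [0.5339, 0.0825, 0.0692], [255.0, 218.0])
scene ('well_1', 0.69, [0.5369, -0.0331, 0.0737], [291.0, 206.0])
scene ('well_1', 0.63, [0.5339, 0.0404, 0.0743], [269.0, 213.0])
scene ('well_1', 0.63, [0.5672, 0.1186, 0.1154], [238.0, 201.0])
top ('well_1', 0.87, [0.5338, -0.0302, 0.0752], [285.0, 214.0])
top ('well_1', 0.81, [0.5388, -0.0776, 0.0753], [301.0, 212.0])
top ('well_1', 0.67, [0.5344, 0.0396, 0.0744], [262.0, 213.0])
```

{"name": "move_arm", "arguments": {
  "rows": [
    [[0.05, -0.72, 0, 0], [0.05, -0.72, 0, 0], [0.05, -0.72, 0, 0], [0.05, -0.72, 0, 0], [0.05, -0.72, 0, 0], [0.05, -0.72, 0, 0], [0.05, -0.72, 0, 0], [0.05, -0.72, 0, 0]]
  ]
}}

```text
t: 49.53
tool_pos: [0.541, -0.1497, 0.2058]
ee_rot: [-0.0, 0.684, 0.73, -0.0]
wrist_force: [-0.1, -0.3, 0.1]
gripper_width: 0.552
gripper_force: 0.0
```

{"name": "move_arm", "arguments": {
  "rows": [
    [[0.05, -0.73, 0, 0], [0.05, -0.73, 0, 0], [0.05, -0.73, 0, 0], [0.05, -0.73, 0, 0], [0, 0, 0, 0], [0, 0, -0.7, 0], [0, 0, -0.6, 0], [0, 0, 0, 0]]
  ]
}}

```text
t: 50.2
tool_pos: [0.546, -0.2641, 0.1497]
ee_rot: [-0.004, 0.684, 0.73, -0.002]
wrist_force: [-0.6, 0.8, -0.8]
gripper_width: 0.551
gripper_force: 0.0
```

```bash
python3 st.py; python3 b.py 2
```

```text
50.2 [ 0.66  0.81 -0.52  1.68  0.52  0.81 -0.03] [ 0.546  -0.2641  0.1497] yaw 93.8 F [-0.6  0.8 -0.8] M [-0.036 -0.017  0.01 ] 0.551
tip ('bottle_1', 0.86, [0.5472, -0.3476, -0.0012], [284.0, 281.0]) [-0.0836 -0.0048  0.153 ]
tip ('bottle_1', 0.74, [0.5476, -0.2642, -0.0025], [291.0, 190.0]) [-0.0004  0.0011  0.1544]
tip ('bottle_1', 0.59, [0.5895, -0.4143, -0.004], [324.0, 347.0]) [-0.153   0.0331  0.1554]
spot ('bottle_1', 0.87, [0.5058, -0.4424, 0.014], [232.0, 380.0]) [-0.1754 -0.0524  0.1378]
spot ('bottle_1', 0.84, [0.5474, -0.3329, 0.0389], [284.0, 287.0]) [-0.0688 -0.0038  0.1129]
spot ('bottle_1', 0.79, [0.5469, -0.257, 0.054], [290.0, 197.0]) [0.007  0.0006 0.098 ]
spot ('bottle_1', 0.63, [0.5864, -0.4018, 0.0408], [326.0, 367.0]) [-0.1402  0.0306  0.1106]
spot ('bottle_1', 0.58, [0.6189, -0.3616, 0.084], [385.0, 362.0]) [-0.1021  0.0654  0.0673]
tip ('bottle_1', 0.96, [0.587, -0.4149, -0.0027], [315.0, 343.0]) [-0.1522  0.0264  0.1583]
tip ('bottle_1', 0.88, [0.5477, -0.2635, -0.0038], [285.0, 186.0]) [ 0.0015 -0.0028  0.1593]
tip ('bottle_1', 0.81, [0.5017, -0.4557, -0.0025], [226.0, 374.0]) [-0.1873 -0.0613  0.158 ]
tip ('bottle_1', 0.58, [0.5443, -0.349, -0.002], [275.0, 278.0]) [-0.0836 -0.0118  0.1575]
spot ('bottle_1', 0.81, [0.5846, -0.4052, 0.0461], [318.0, 369.0]) [-0.1423  0.0248  0.1095]
spot ('bottle_1', 0.76, [0.5458, -0.3352, 0.0402], [276.0, 286.0]) [-0.0699 -0.0094  0.1153]
spot ('bottle_1', 0.71, [0.6185, -0.3615, 0.0923], [379.0, 363.0]) [-0.101   0.0616  0.0634]
spot ('bottle_1', 0.66, [0.5054, -0.4427, 0.0196], [226.0, 379.0]) [-0.1746 -0.0568  0.1359]
spot ('bottle_1', 0.59, [0.5476, -0.2572, 0.0547], [284.0, 195.0]) [ 0.0078 -0.0024  0.1008]
```

{"name": "move_arm", "arguments": {
  "rows": [
    [[0.02, 0, -0.6, 0], [0, 0, -0.8, 0], [0, 0, -0.8, 0], [0, 0, -0.6, 0], [0, 0, -0.2, 0], [0, 0, 0, 0], [0, 0, 0, 0]]
  ]
}}

```text
t: 51.08
tool_pos: [0.5512, -0.2652, 0.0356]
ee_rot: [0.001, 0.684, 0.73, 0.001]
wrist_force: [0.1, -0.4, 0.4]
gripper_width: 0.547
gripper_force: 0.0
```

{"name": "move_arm", "arguments": {
  "rows": [
    [[-0.05, 0, -0.07, 0], [0, 0, -0.07, 0], [0, 0, 0, 0]]
  ]
}}

```text
t: 51.33
tool_pos: [0.5485, -0.2655, 0.0296]
ee_rot: [0.001, 0.684, 0.73, 0.0]
wrist_force: [0.0, -0.3, -0.7]
gripper_width: 0.548
gripper_force: 0.0
```

{"name": "move_arm", "arguments": {
  "rows": [
    [[0, 0, 0, 0], [0, 0, 0, 0], [0, 0, 0, 0], [0, 0, 0, 0], [0, 0, 0, 0]]
  ],
  "gripper": -1
}}

```text
t: 51.75
tool_pos: [0.5484, -0.2652, 0.0291]
ee_rot: [0.0, 0.684, 0.73, 0.0]
wrist_force: [-0.2, 0.2, 3.2]
gripper_width: 0.351
gripper_force: 20.0
```

{"name": "move_arm", "arguments": {
  "rows": [
    [[0, 0, 0.4, 0], [0, 0, 0.8, 0], [0, 0, 0.8, 0], [0, 0, 0.8, 0], [0, 0, 0.8, 0], [0, 0, 0.8, 0], [0, 0, 0.1, 0], [0, 0, 0, 0]]
  ]
}}

```text
t: 52.42
tool_pos: [0.5494, -0.2654, 0.2109]
ee_rot: [0.002, 0.684, 0.73, 0.001]
wrist_force: [0.3, -0.7, -1.4]
gripper_width: 0.353
gripper_force: 20.0
```

```bash
python3 st.py;python3 b.py 2|grep tip
```

```text
52.4167 [ 0.69  0.74 -0.57  1.63  0.47  0.92  0.01] [ 0.5494 -0.2654  0.2109] yaw 93.7 F [ 0.3 -0.7 -1.4] M [ 0.027 -0.106 -0.014] 0.353
tip ('bottle_1', 0.86, [0.5055, -0.454, -0.0017], [237.0, 338.0]) [-0.1855 -0.0548  0.2107]
tip ('bottle_1', 0.71, [0.5496, -0.2649, 0.181], [287.0, 239.0]) [0.0003 0.0016 0.0279]
tip ('bottle_1', 0.57, [0.4684, -0.3835, 0.0027], [203.0, 281.0]) [-0.1127 -0.0873  0.2062]
tip ('bottle_1', 0.65, [0.5059, -0.456, -0.0029], [240.0, 342.0]) [-0.1882 -0.0526  0.2097]
tip ('bottle_1', 0.6, [0.5455, -0.2648, 0.1796], [285.0, 241.0]) [ 0.0002 -0.0012  0.0273]
tip ('bottle_1', 0.51, [0.4643, -0.3861, 0.0037], [202.0, 286.0]) [-0.1158 -0.0895  0.2033]
```

{"name": "move_arm", "arguments": {
  "rows": [
    [[-0.05, 0.7, 0, 0], [-0.05, 0.7, 0, 0], [-0.05, 0.7, 0, 0], [-0.05, 0.7, 0, 0], [-0.05, 0.7, 0, 0], [-0.05, 0.7, 0, 0], [-0.05, 0.7, 0, 0], [-0.05, 0.7, 0, 0]]
  ]
}}

```text
t: 53.38
tool_pos: [0.5315, -0.0398, 0.2079]
ee_rot: [-0.001, 0.684, 0.73, -0.0]
wrist_force: [0.6, -0.6, -1.4]
gripper_width: 0.353
gripper_force: 20.0
```

{"name": "move_arm", "arguments": {
  "rows": [
    [[-0.04, 0.7, 0, 0], [-0.04, 0.7, 0, 0], [-0.03, 0.68, 0, 0], [0, 0, 0, 0], [0, 0, -0.6, 0], [0, 0, -0.6, 0], [0, 0, -0.4, 0], [0, 0, 0, 0]]
  ]
}}

```text
t: 54.05
tool_pos: [0.5252, 0.0411, 0.1413]
ee_rot: [-0.002, 0.684, 0.73, -0.003]
wrist_force: [-0.3, 0.7, -0.6]
gripper_width: 0.352
gripper_force: 20.0
```

{"name": "move_arm", "arguments": {
  "rows": [
    [[0, 0, -0.2, 0], [0, 0, 0, 0], [0, 0, 0, 0]]
  ]
}}

```text
t: 54.3
tool_pos: [0.5281, 0.0421, 0.1371]
ee_rot: [0.0, 0.684, 0.73, 0.0]
wrist_force: [-0.3, -1.2, -0.6]
gripper_width: 0.35
gripper_force: 20.0
```

```bash
python3 st.py; python3 w.py 2
```

```text
54.3 [ 0.11  0.73 -0.45  1.93  0.55  0.6  -0.64] [0.5281 0.0421 0.1371] yaw 93.7 F [-0.3 -1.2 -0.6] M [-0.052 -0.113 -0.05 ] 0.35
wrist ('bottle_1', 0.76, [0.5276, 0.0882, 0.072], [292.0, 144.0])
wrist ('bottle_1', 0.7, [0.5246, 0.0412, 0.1079], [281.0, 241.0])
wrist ('well_1', 0.76, [0.5278, 0.0432, 0.0712], [287.0, 218.0])
wrist ('well_1', 0.6, [0.5359, -0.0697, 0.0695], [288.0, 371.0])
wrist ('bottle_1', 0.83, [0.5256, 0.0884, 0.0723], [287.0, 144.0])
wrist ('bottle_1', 0.81, [0.5239, 0.0424, 0.1076], [279.0, 239.0])
wrist ('well_1', 0.73, [0.5292, 0.0444, 0.0726], [289.0, 217.0])
wrist ('well_1', 0.72, [0.5356, -0.0708, 0.0718], [287.0, 375.0])
scene ('bottle_1', 0.76, [0.5275, 0.0835, 0.0684], [255.0, 220.0])
scene ('bottle_1', 0.42, [0.5291, 0.0384, 0.1062], [270.0, 205.0])
scene ('well_1', 0.97, [0.5352, -0.0306, 0.0724], [291.0, 207.0])
scene ('well_1', 0.8, [0.541, -0.0752, 0.0748], [304.0, 202.0])
scene ('well_1', 0.76, [0.5304, 0.0827, 0.0693], [255.0, 219.0])
scene ('well_1', 0.69, [0.5353, 0.0437, 0.0699], [267.0, 214.0])
scene ('well_1', 0.57, [0.5329, 0.0041, 0.0008], [280.0, 229.0])
top ('well_1', 0.87, [0.5348, -0.0306, 0.0725], [285.0, 213.0])
top ('well_1', 0.73, [0.5235, 0.0884, 0.0721], [246.0, 216.0])
top ('well_1', 0.69, [0.5344, -0.0761, 0.0751], [300.0, 214.0])
```

{"name": "move_arm", "arguments": {
  "rows": [
    [[0.02, 0.03, -0.1, 0], [0, 0, -0.15, 0], [0, 0, -0.15, 0], [0, 0, -0.1, 0], [0, 0, 0, 0], [0, 0, 0, 0]]
  ]
}}

```text
t: 55.4
tool_pos: [0.5282, 0.0433, 0.1163]
ee_rot: [-0.0, 0.684, 0.73, -0.0]
wrist_force: [-0.7, 0.6, 0.6]
gripper_width: 0.353
gripper_force: 20.0
```

```bash
python3 st.py
```

```text
55.4 [ 0.09  0.77 -0.42  1.94  0.57  0.55 -0.66] [0.5282 0.0433 0.1163] yaw 93.7 F [-0.7  0.6  0.6] M [-0.029 -0.02  -0.018] 0.353
```

{"name": "move_arm", "arguments": {
  "rows": [
    [[0, 0, -0.15, 0], [0, 0, -0.1, 0], [0, 0, -0.09, 0], [0, 0, 0, 0], [0, 0, 0, 0]]
  ]
}}

```text
t: 55.82
tool_pos: [0.5284, 0.0433, 0.1029]
ee_rot: [-0.0, 0.684, 0.73, -0.0]
wrist_force: [-0.6, -0.2, -0.4]
gripper_width: 0.356
gripper_force: 20.0
```

```bash
python3 st.py
```

```text
55.8167 [ 0.07  0.79 -0.4   1.95  0.59  0.52 -0.68] [0.5284 0.0433 0.1029] yaw 93.7 F [-0.6 -0.2 -0.4] M [-0.018 -0.089  0.025] 0.356
```

{"name": "move_arm", "arguments": {
  "rows": [
    [[0, 0, -0.03, 0], [0, 0, 0, 0], [0, 0, 0, 0]]
  ]
}}

```text
t: 56.07
tool_pos: [0.5286, 0.0433, 0.102]
ee_rot: [0.0, 0.684, 0.73, 0.0]
wrist_force: [-0.0, 0.1, -0.5]
gripper_width: 0.352
gripper_force: 20.0
```

{"name": "move_arm", "arguments": {
  "rows": [
    [[0, 0, 0, 0], [0, 0, 0, 0], [0, 0, 0, 0], [0, 0, 0.3, 0], [0, 0, 0.7, 0], [0, 0, 0.8, 0], [0, 0, 0.8, 0], [0, 0, 0, 0]]
  ],
  "gripper": 0.1
}}

```text
t: 56.73
tool_pos: [0.5319, 0.0446, 0.2113]
ee_rot: [0.003, 0.684, 0.73, 0.004]
wrist_force: [1.0, 0.5, 0.4]
gripper_width: 0.55
gripper_force: 0.0
```

{"name": "move_arm", "arguments": {
  "rows": [
    [[0.04, -0.75, 0, 0], [0.04, -0.75, 0, 0], [0.04, -0.75, 0, 0], [0.04, -0.75, 0, 0], [0.04, -0.75, 0, 0], [0.04, -0.75, 0, 0], [0.04, -0.75, 0, 0], [0.04, -0.75, 0, 0]]
  ]
}}

```text
t: 57.4
tool_pos: [0.541, -0.1983, 0.2056]
ee_rot: [-0.0, 0.684, 0.73, -0.0]
wrist_force: [0.3, -0.3, 0.1]
gripper_width: 0.545
gripper_force: 0.0
```

{"name": "move_arm", "arguments": {
  "rows": [
    [[0.04, -0.75, 0, 0], [0.04, -0.75, 0, 0], [0.04, -0.75, 0, 0], [0.04, -0.75, 0, 0], [0.04, -0.8, 0, 0], [0, 0, -0.7, 0], [0, 0, -0.6, 0], [0, 0, 0, 0]]
  ]
}}

```text
t: 58.07
tool_pos: [0.5456, -0.3484, 0.1489]
ee_rot: [-0.004, 0.684, 0.729, -0.002]
wrist_force: [-0.9, 0.1, -1.1]
gripper_width: 0.549
gripper_force: 0.0
```

{"name": "move_arm", "arguments": {
  "rows": [
    [[0, 0, 0, 0], [0, 0, 0, 0]]
  ]
}}

```text
t: 58.23
tool_pos: [0.5502, -0.3482, 0.155]
ee_rot: [0.001, 0.683, 0.73, 0.0]
wrist_force: [0.1, -0.3, -0.1]
gripper_width: 0.551
gripper_force: 0.0
```

```bash
python3 st.py; python3 b.py 2|grep tip; python3 w.py 0
```

```text
58.2333 [ 0.78  0.86 -0.54  1.54  0.52  0.89  0.12] [ 0.5502 -0.3482  0.155 ] yaw 93.8 F [ 0.1 -0.3 -0.1] M [-0.002 -0.103  0.003] 0.551
tip ('bottle_1', 0.83, [0.5036, -0.4553, -0.0002], [229.0, 299.0]) [-0.1035 -0.0543  0.1557]
tip ('bottle_1', 0.76, [0.5897, -0.4149, -0.0014], [326.0, 263.0]) [-0.0689  0.0342  0.1571]
tip ('bottle_1', 0.68, [0.6238, -0.3601, 0.0001], [371.0, 207.0]) [-0.0164  0.0719  0.1556]
tip ('bottle_1', 0.63, [0.4656, -0.3886, 0.0009], [187.0, 228.0]) [-0.0344 -0.0879  0.1544]
tip ('bottle_1', 0.57, [0.5477, -0.3486, 0.0002], [284.0, 189.0]) [ 1.000e-04 -3.300e-03  1.553e-01]
tip ('bottle_1', 0.92, [0.5453, -0.3465, 0.0019], [281.0, 186.0]) [ 0.0027 -0.0052  0.1536]
tip ('bottle_1', 0.86, [0.4679, -0.3854, 0.0023], [189.0, 224.0]) [-0.0311 -0.085   0.153 ]
tip ('bottle_1', 0.77, [0.6241, -0.3618, -0.0012], [370.0, 208.0]) [-0.0177  0.0724  0.1569]
tip ('bottle_1', 0.6, [0.5049, -0.4543, -0.001], [230.0, 296.0]) [-0.1022 -0.0526  0.1565]
tip ('bottle_1', 0.59, [0.5873, -0.4159, -0.0002], [323.0, 264.0]) [-0.0693  0.0321  0.1558]
scene ('bottle_1', 0.79, [0.525
[... 172 characters left out ...]
e ('well_1', 0.94, [0.531, 0.0834, 0.0711], [255.0, 218.0])
scene ('well_1', 0.89, [0.5395, -0.0746, 0.0749], [304.0, 202.0])
scene ('well_1', 0.6, [0.5347, -0.0339, 0.072], [292.0, 207.0])
scene ('well_1', 0.58, [0.5347, 0.0428, 0.0735], [268.0, 213.0])
top ('bottle_1', 0.68, [0.5317, 0.0468, 0.0744], [260.0, 214.0])
top ('bottle_1', 0.5, [0.5232, 0.0801, 0.0724], [249.0, 216.0])
top ('well_1', 0.96, [0.5245, 0.0863, 0.0748], [247.0, 216.0])
top ('well_1', 0.94, [0.5357, -0.0758, 0.0744], [300.0, 213.0])
top ('well_1', 0.76, [0.5329, 0.0419, 0.0716], [261.0, 213.0])
top ('well_1', 0.67, [0.5358, -0.0323, 0.0731], [286.0, 213.0])
top ('well_1', 0.27, [0.5282, 0.0031, 0.0639], [274.0, 215.0])
```

{"name": "move_arm", "arguments": {
  "rows": [
    [[-0.07, -0.02, -0.5, 0], [0, 0, -0.8, 0], [0, 0, -0.8, 0], [0, 0, -0.6, 0], [0, 0, -0.3, 0], [0, 0, -0.14, 0], [0, 0, 0, 0], [0, 0, 0, 0]]
  ]
}}

```text
t: 59.5
tool_pos: [0.5475, -0.3497, 0.0294]
ee_rot: [0.001, 0.684, 0.73, 0.0]
wrist_force: [1.1, -0.1, 1.0]
gripper_width: 0.549
gripper_force: 0.0
```

{"name": "move_arm", "arguments": {
  "rows": [
    [[0, 0, 0, 0], [0, 0, 0, 0], [0, 0, 0, 0], [0, 0, 0, 0], [0, 0, 0, 0]]
  ],
  "gripper": -1
}}

```text
t: 59.92
tool_pos: [0.5475, -0.3499, 0.0296]
ee_rot: [0.001, 0.684, 0.73, 0.0]
wrist_force: [0.3, 0.1, 6.1]
gripper_width: 0.355
gripper_force: 19.8
```

{"name": "move_arm", "arguments": {
  "rows": [
    [[0, 0, 0.4, 0], [0, 0, 0.8, 0], [0, 0, 0.8, 0], [0, 0, 0.8, 0], [0, 0, 0.8, 0], [0, 0, 0.8, 0], [0, 0, 0.1, 0], [0, 0, 0, 0]]
  ]
}}

```text
t: 60.58
tool_pos: [0.5476, -0.3499, 0.2107]
ee_rot: [0.002, 0.684, 0.73, 0.001]
wrist_force: [-0.3, 0.7, -1.3]
gripper_width: 0.357
gripper_force: 19.8
```

```bash
python3 st.py;python3 b.py 2|grep tip
```

```text
60.5833 [ 0.8   0.79 -0.58  1.5   0.48  0.99  0.16] [ 0.5476 -0.3499  0.2107] yaw 93.7 F [-0.3  0.7 -1.3] M [-0.036 -0.121  0.038] 0.357
tip ('bottle_1', 0.92, [0.5899, -0.4181, -0.0018], [322.0, 242.0]) [-0.071   0.0391  0.2103]
tip ('bottle_1', 0.75, [0.4661, -0.3875, 0.0034], [203.0, 208.0]) [-0.0325 -0.0825  0.2051]
tip ('bottle_1', 0.67, [0.5474, -0.3469, 0.183], [287.0, 235.0]) [0.0027 0.0013 0.0255]
tip ('bottle_1', 0.65, [0.6231, -0.3636, -0.0002], [360.0, 194.0]) [-0.0188  0.0758  0.2087]
tip ('bottle_1', 0.82, [0.6251, -0.3629, -0.0006], [367.0, 196.0]) [-0.0193  0.0796  0.2065]
tip ('bottle_1', 0.81, [0.5926, -0.4166, -0.0027], [329.0, 244.0]) [-0.0707  0.0437  0.2087]
tip ('bottle_1', 0.76, [0.4659, -0.3848, 0.0031], [206.0, 208.0]) [-0.0307 -0.0807  0.2034]
tip ('bottle_1', 0.6, [0.543, -0.3476, 0.1761], [284.0, 236.0]) [ 0.0017 -0.0019  0.0301]
```

{"name": "move_arm", "arguments": {
  "rows": [
    [[-0.03, 0.73, 0, 0], [-0.03, 0.73, 0, 0], [-0.03, 0.73, 0, 0], [-0.03, 0.73, 0, 0], [-0.03, 0.73, 0, 0], [-0.03, 0.73, 0, 0], [-0.03, 0.73, 0, 0], [-0.03, 0.73, 0, 0]]
  ]
}}

```text
t: 61.55
tool_pos: [0.5363, -0.1145, 0.2075]
ee_rot: [-0.001, 0.684, 0.73, -0.0]
wrist_force: [1.0, 0.3, -0.6]
gripper_width: 0.354
gripper_force: 19.8
```

{"name": "move_arm", "arguments": {
  "rows": [
    [[-0.03, 0.72, 0, 0], [-0.03, 0.72, 0, 0], [-0.06, 0.7, 0, 0], [0, 0, 0, 0], [0, 0, -0.6, 0], [0, 0, -0.6, 0], [0, 0, -0.5, 0], [0, 0, -0.1, 0]]
  ]
}}

```text
t: 62.22
tool_pos: [0.5297, -0.0309, 0.133]
ee_rot: [-0.002, 0.684, 0.73, -0.002]
wrist_force: [-0.6, 0.6, -1.7]
gripper_width: 0.353
gripper_force: 19.8
```

{"name": "move_arm", "arguments": {
  "rows": [
    [[0, 0, 0, 0], [0, 0, 0, 0]]
  ]
}}

```text
t: 62.38
tool_pos: [0.5324, -0.0303, 0.1366]
ee_rot: [-0.0, 0.684, 0.73, 0.0]
wrist_force: [-0.3, 1.0, -0.1]
gripper_width: 0.356
gripper_force: 19.8
```

```bash
python3 st.py; python3 w.py 2
```

```text
62.3833 [ 0.25  0.74 -0.47  1.92  0.56  0.61 -0.51] [ 0.5324 -0.0303  0.1366] yaw 93.7 F [-0.3  1.  -0.1] M [-0.056 -0.08   0.02 ] 0.356
wrist ('bottle_1', 0.81, [0.5296, 0.0437, 0.0705], [291.0, 94.0])
wrist ('bottle_1', 0.72, [0.529, 0.0857, 0.0712], [295.0, 13.0])
wrist ('bottle_1', 0.6, [0.5301, -0.0289, 0.1077], [283.0, 237.0])
wrist ('bottle_1', 0.9, [0.5311, -0.0263, 0.1073], [284.0, 232.0])
wrist ('bottle_1', 0.86, [0.5304, 0.0435, 0.0735], [291.0, 95.0])
wrist ('bottle_1', 0.73, [0.5253, 0.0859, 0.0722], [287.0, 12.0])
scene ('bottle_1', 0.79, [0.5269, 0.0835, 0.0706], [255.0, 219.0])
scene ('bottle_1', 0.66, [0.5409, -0.0338, 0.104], [291.0, 197.0])
scene ('well_1', 0.83, [0.5357, 0.0441, 0.073], [267.0, 213.0])
scene ('well_1', 0.72, [0.5367, -0.0323, 0.0718], [291.0, 207.0])
scene ('well_1', 0.68, [0.5413, -0.0732, 0.0775], [303.0, 201.0])
scene ('well_1', 0.63, [0.5307, 0.0406, 0.0713], [269.0, 214.0])
scene ('well_1', 0.61, [0.5336, 0.0825, 0.0706], [255.0, 218.0])
scene ('well_1', 0.61, [0.4892, -0.1092, 0.1218], [323.0, 195.0])
top ('bottle_1', 0.57, [0.53, 0.0448, 0.0746], [260.0, 214.0])
top ('bottle_1', 0.4, [0.524, 0.0826, 0.0754], [248.0, 216.0])
top ('well_1', 0.92, [0.5355, 0.0412, 0.073], [262.0, 212.0])
top ('well_1', 0.6, [0.5245, 0.0872, 0.075], [247.0, 216.0])
```

{"name": "move_arm", "arguments": {
  "rows": [
    [[0.02, -0.01, -0.1, 0], [0, 0, -0.15, 0], [0, 0, -0.15, 0], [0, 0, -0.1, 0], [0, 0, 0, 0], [0, 0, 0, 0]]
  ]
}}

```text
t: 63.48
tool_pos: [0.5326, -0.0306, 0.1158]
ee_rot: [-0.0, 0.684, 0.73, -0.0]
wrist_force: [-0.1, 0.5, -0.2]
gripper_width: 0.353
gripper_force: 19.8
```

{"name": "move_arm", "arguments": {
  "rows": [
    [[0, 0, -0.15, 0], [0, 0, -0.1, 0], [0, 0, -0.09, 0], [0, 0, 0, 0], [0, 0, 0, 0]]
  ]
}}

```text
t: 63.9
tool_pos: [0.5328, -0.0307, 0.1025]
ee_rot: [-0.0, 0.684, 0.73, -0.0]
wrist_force: [-1.2, -0.1, -0.1]
gripper_width: 0.356
gripper_force: 19.8
```

```bash
python3 st.py
```

```text
63.9 [ 0.22  0.79 -0.42  1.94  0.61  0.54 -0.55] [ 0.5328 -0.0307  0.1025] yaw 93.7 F [-1.2 -0.1 -0.1] M [-0.003 -0.137 -0.022] 0.356
```

{"name": "move_arm", "arguments": {
  "rows": [
    [[0, 0, -0.02, 0], [0, 0, 0, 0], [0, 0, 0, 0]]
  ]
}}

```text
t: 64.15
tool_pos: [0.5331, -0.0307, 0.1021]
ee_rot: [0.0, 0.684, 0.73, 0.0]
wrist_force: [-0.6, -0.2, -1.3]
gripper_width: 0.348
gripper_force: 19.8
```

{"name": "move_arm", "arguments": {
  "rows": [
    [[0, 0, 0, 0], [0, 0, 0, 0], [0, 0, 0, 0], [0, 0, 0.3, 0], [0, 0, 0.7, 0], [0, 0, 0.8, 0], [0, 0, 0.8, 0], [0, 0, 0, 0]]
  ],
  "gripper": 0.1
}}

```text
t: 64.82
tool_pos: [0.5364, -0.0298, 0.2113]
ee_rot: [0.003, 0.684, 0.73, 0.004]
wrist_force: [0.1, -0.0, -0.3]
gripper_width: 0.549
gripper_force: 0.0
```

{"name": "move_arm", "arguments": {
  "rows": [
    [[-0.14, -0.74, 0, 0], [-0.14, -0.74, 0, 0], [-0.14, -0.74, 0, 0], [-0.14, -0.74, 0, 0], [-0.14, -0.74, 0, 0], [-0.14, -0.74, 0, 0], [-0.14, -0.74, 0, 0], [-0.14, -0.74, 0, 0]]
  ]
}}

```text
t: 65.48
tool_pos: [0.4875, -0.269, 0.2057]
ee_rot: [-0.0, 0.684, 0.73, -0.0]
wrist_force: [-0.4, 0.1, 0.5]
gripper_width: 0.553
gripper_force: 0.0
```

{"name": "move_arm", "arguments": {
  "rows": [
    [[-0.14, -0.74, 0, 0], [-0.14, -0.74, 0, 0], [-0.14, -0.74, 0, 0], [-0.12, -0.74, 0, 0], [0, 0, 0, 0], [0, 0, -0.7, 0], [0, 0, -0.6, 0], [0, 0, 0, 0]]
  ]
}}

```text
t: 66.15
tool_pos: [0.4634, -0.3846, 0.1496]
ee_rot: [-0.004, 0.684, 0.73, -0.001]
wrist_force: [-0.5, 0.3, 0.3]
gripper_width: 0.55
gripper_force: 0.0
```

{"name": "move_arm", "arguments": {
  "rows": [
    [[0, 0, 0, 0], [0, 0, 0, 0]]
  ]
}}

```text
t: 66.32
tool_pos: [0.4673, -0.3858, 0.1549]
ee_rot: [0.001, 0.684, 0.73, 0.0]
wrist_force: [0.6, 0.3, -0.2]
gripper_width: 0.55
gripper_force: 0.0
```

```bash
python3 st.py; python3 b.py 2|grep tip; python3 w.py 0|grep bottle
```

```text
66.3167 [ 0.92  0.8  -0.55  1.69  0.55  0.81  0.18] [ 0.4673 -0.3858  0.1549] yaw 93.8 F [ 0.6  0.3 -0.2] M [-0.073 -0.074  0.027] 0.55
tip ('bottle_1', 0.76, [0.5031, -0.4558, -0.0017], [321.0, 266.0]) [-0.0718  0.0305  0.1572]
tip ('bottle_1', 0.7, [0.6222, -0.3609, -0.0016], [472.0, 171.0]) [0.0151 0.1555 0.1572]
tip ('bottle_1', 0.67, [0.4685, -0.3877, 0.0043], [288.0, 192.0]) [-0.0016  0.0004  0.151 ]
tip ('bottle_1', 0.63, [0.5894, -0.4171, -0.0004], [423.0, 232.0]) [-0.0388  0.1191  0.156 ]
tip ('bottle_1', 0.91, [0.5871, -0.4168, -0.0031], [419.0, 230.0]) [-0.0382  0.1172  0.1586]
tip ('bottle_1', 0.83, [0.4685, -0.3852, 0.0037], [288.0, 188.0]) [0.0011 0.0009 0.1515]
tip ('bottle_1', 0.58, [0.6235, -0.3626, -0.0009], [473.0, 172.0]) [0.0135 0.1571 0.1564]
tip ('bottle_1', 0.57, [0.5027, -0.4575, -0.0004], [320.0, 268.0]) [-0.0733  0.0303  0.1558]
scene ('bottle_1', 0.76, [0.5268, 0.083, 0.0692], [256.0, 219.0])
scene ('bottle_1', 0.57, [0.5303, 0.0403, 0.0742], [269.0, 213.0])
top ('bottle_1', 0.55, [0.5309, -0.033, 0.0666], [286.0, 215.0])
top ('bottle_1', 0.4, [0.53, 0.0437, 0.0752], [261.0, 214.0])
```

{"name": "move_arm", "arguments": {
  "rows": [
    [[0, -0.01, -0.5, 0], [0, 0, -0.8, 0], [0, 0, -0.8, 0], [0, 0, -0.6, 0], [0, 0, -0.3, 0], [0, 0, -0.14, 0], [0, 0, 0, 0], [0, 0, 0, 0]]
  ]
}}

```text
t: 67.58
tool_pos: [0.4674, -0.3866, 0.0293]
ee_rot: [0.001, 0.684, 0.73, 0.0]
wrist_force: [-0.3, 0.4, -0.1]
gripper_width: 0.552
gripper_force: 0.0
```

{"name": "move_arm", "arguments": {
  "rows": [
    [[0, 0, 0, 0], [0, 0, 0, 0], [0, 0, 0, 0], [0, 0, 0, 0], [0, 0, 0, 0]]
  ],
  "gripper": -1
}}

```text
t: 68.0
tool_pos: [0.4671, -0.3868, 0.0294]
ee_rot: [0.001, 0.684, 0.73, 0.0]
wrist_force: [-0.7, -0.1, 6.5]
gripper_width: 0.355
gripper_force: 19.9
```

{"name": "move_arm", "arguments": {
  "rows": [
    [[0, 0, 0.4, 0], [0, 0, 0.8, 0], [0, 0, 0.8, 0], [0, 0, 0.8, 0], [0, 0, 0.8, 0], [0, 0, 0.8, 0], [0, 0, 0.1, 0], [0, 0, 0, 0]]
  ]
}}

```text
t: 68.67
tool_pos: [0.4677, -0.3869, 0.2106]
ee_rot: [0.002, 0.684, 0.73, 0.0]
wrist_force: [0.2, 0.5, -0.3]
gripper_width: 0.354
gripper_force: 19.9
```

```bash
python3 st.py;python3 b.py 2|grep tip
```

```text
68.6667 [ 0.95  0.74 -0.6   1.64  0.5   0.92  0.23] [ 0.4677 -0.3869  0.2106] yaw 93.7 F [ 0.2  0.5 -0.3] M [-0.023 -0.062  0.037] 0.354
tip ('bottle_1', 0.98, [0.4675, -0.3876, 0.1842], [287.0, 243.0]) [-0.0012  0.001   0.0244]
tip ('bottle_1', 0.77, [0.5031, -0.4559, -0.0002], [316.0, 243.0]) [-0.0715  0.032   0.2089]
tip ('bottle_1', 0.7, [0.5857, -0.4175, 0.0003], [400.0, 213.0]) [-0.0385  0.1169  0.2084]
tip ('bottle_1', 0.68, [0.6248, -0.3607, -0.0018], [447.0, 159.0]) [0.0156 0.1596 0.2105]
tip ('bottle_1', 0.96, [0.4649, -0.3867, 0.1801], [287.0, 243.0]) [-0.0009 -0.0004  0.0264]
tip ('bottle_1', 0.74, [0.6244, -0.3607, -0.0003], [453.0, 162.0]) [0.0143 0.161  0.2064]
tip ('bottle_1', 0.68, [0.5033, -0.4547, -0.0007], [320.0, 245.0]) [-0.0716  0.034   0.207 ]
tip ('bottle_1', 0.58, [0.5896, -0.4174, -0.0061], [407.0, 214.0]) [-0.0401  0.1226  0.2122]
```

{"name": "move_arm", "arguments": {
  "rows": [
    [[0.16, 0.72, 0, 0], [0.16, 0.72, 0, 0], [0.16, 0.72, 0, 0], [0.16, 0.72, 0, 0], [0.16, 0.72, 0, 0], [0.16, 0.72, 0, 0], [0.16, 0.72, 0, 0], [0.16, 0.72, 0, 0]]
  ]
}}

```text
t: 69.63
tool_pos: [0.5174, -0.1544, 0.2075]
ee_rot: [-0.001, 0.684, 0.73, -0.0]
wrist_force: [0.8, -0.5, -0.6]
gripper_width: 0.353
gripper_force: 19.9
```

{"name": "move_arm", "arguments": {
  "rows": [
    [[0.15, 0.72, 0, 0], [0.15, 0.72, 0, 0], [0.14, 0.71, 0, 0], [0, 0, 0, 0], [0, 0, -0.6, 0], [0, 0, -0.6, 0], [0, 0, -0.5, 0], [0, 0, -0.1, 0]]
  ]
}}

```text
t: 70.3
tool_pos: [0.5328, -0.0701, 0.1329]
ee_rot: [-0.002, 0.684, 0.73, -0.002]
wrist_force: [-0.2, 0.3, -0.9]
gripper_width: 0.355
gripper_force: 19.9
```

{"name": "move_arm", "arguments": {
  "rows": [
    [[0, 0, 0, 0], [0, 0, 0, 0], [0, 0, 0, 0]]
  ]
}}

```text
t: 70.55
tool_pos: [0.5362, -0.0698, 0.1373]
ee_rot: [0.001, 0.684, 0.73, 0.001]
wrist_force: [-0.1, 0.2, -0.1]
gripper_width: 0.356
gripper_force: 19.9
```

```bash
python3 st.py; python3 w.py 2
```

```text
70.55 [ 0.33  0.75 -0.48  1.9   0.57  0.63 -0.45] [ 0.5362 -0.0698  0.1373] yaw 93.7 F [-0.1  0.2 -0.1] M [-0.09  -0.092  0.081] 0.356
wrist ('bottle_1', 0.94, [0.5355, -0.069, 0.1104], [286.0, 240.0])
wrist ('bottle_1', 0.87, [0.5339, -0.0273, 0.072], [288.0, 150.0])
wrist ('bottle_1', 0.82, [0.5293, 0.0433, 0.0687], [288.0, 20.0])
wrist ('well_1', 0.89, [0.5398, -0.0699, 0.0728], [293.0, 220.0])
wrist ('bottle_1', 0.87, [0.5322, -0.0261, 0.0699], [285.0, 147.0])
wrist ('bottle_1', 0.66, [0.5379, -0.0711, 0.11], [291.0, 243.0])
wrist ('bottle_1', 0.32, [0.4463, -0.0601, 0.0687], [142.0, 194.0])
wrist ('well_1', 0.76, [0.538, -0.0721, 0.0723], [290.0, 223.0])
scene ('bottle_1', 0.79, [0.5306, 0.0378, 0.0724], [270.0, 214.0])
scene ('bottle_1', 0.65, [0.5273, 0.0831, 0.0697], [256.0, 219.0])
scene ('bottle_1', 0.52, [0.5378, -0.0346, 0.071], [292.0, 207.0])
scene ('bottle_1', 0.44, [0.5341, -0.0714, 0.1112], [304.0, 193.0])
scene ('well_1', 0.86, [0.5363, 0.0442, 0.0722], [267.0, 213.0])
scene ('well_1', 0.84, [0.5305, 0.0826, 0.0688], [255.0, 219.0])
scene ('well_1', 0.79, [0.5366, -0.0327, 0.0739], [291.0, 206.0])
scene ('well_1', 0.33, [0.5308, 0.0083, 0.0606], [279.0, 214.0])
top ('bottle_1', 0.59, [0.5321, 0.0467, 0.0776], [260.0, 213.0])
top ('bottle_1', 0.49, [0.5246, 0.084, 0.0731], [248.0, 216.0])
top ('bottle_1', 0.46, [0.5311, -0.0318, 0.0667], [285.0, 215.0])
top ('well_1', 0.89, [0.5215, 0.0881, 0.0746], [246.0, 216.0])
top ('well_1', 0.78, [0.5368, 0.0405, 0.0729], [262.0, 212.0])
top ('well_1', 0.71, [0.5332, -0.0316, 0.0771], [285.0, 214.0])
```

{"name": "move_arm", "arguments": {
  "rows": [
    [[0, -0.02, -0.1, 0], [0, 0, -0.15, 0], [0, 0, -0.15, 0], [0, 0, -0.1, 0], [0, 0, 0, 0], [0, 0, 0, 0]]
  ]
}}

```text
t: 71.65
tool_pos: [0.5357, -0.0708, 0.1158]
ee_rot: [0.0, 0.684, 0.73, 0.0]
wrist_force: [1.9, -1.0, -2.5]
gripper_width: 0.354
gripper_force: 19.6
```

{"name": "move_arm", "arguments": {
  "rows": [
    [[0, 0, -0.15, 0], [0, 0, -0.1, 0], [0, 0, -0.1, 0], [0, 0, 0, 0], [0, 0, 0, 0]]
  ]
}}

```text
t: 72.07
tool_pos: [0.5351, -0.0706, 0.1019]
ee_rot: [-0.0, 0.684, 0.73, -0.0]
wrist_force: [1.4, -2.1, -2.7]
gripper_width: 0.354
gripper_force: 19.7
```

```bash
python3 st.py
```

```text
72.0667 [ 0.31  0.8  -0.44  1.92  0.62  0.55 -0.49] [ 0.5351 -0.0706  0.1019] yaw 93.7 F [ 1.4 -2.1 -2.7] M [-0.335 -0.718 -0.015] 0.354
```

{"name": "move_arm", "arguments": {
  "rows": [
    [[0, 0, 0, 0], [0, 0, 0, 0], [0, 0, 0, 0], [0, 0, 0.3, 0], [0, 0, 0.7, 0], [0, 0, 0.8, 0], [0, 0, 0.9, 0], [0, 0, 0.5, 0]]
  ],
  "gripper": 0.1
}}

```text
t: 72.73
tool_pos: [0.536, -0.07, 0.2337]
ee_rot: [0.001, 0.683, 0.73, 0.001]
wrist_force: [1.0, -0.3, -0.3]
gripper_width: 0.549
gripper_force: 0.0
```

{"name": "move_arm", "arguments": {
  "rows": [
    [[-0.15, 0.02, 0.1, 0.88], [-0.15, 0.02, 0.1, 0.88], [-0.15, 0.02, 0, 0.88], [-0.15, 0.02, 0, 0.88], [-0.15, 0.01, 0, 0.88], [-0.15, 0.01, 0, 0.88], [-0.15, 0.01, 0, 0.88], [-0.15, 0.01, 0, 0.88]]
  ],
  "gripper": -1
}}

```text
t: 73.4
tool_pos: [0.4863, -0.0657, 0.2383]
ee_rot: [-0.0, 0.484, 0.875, -0.0]
wrist_force: [0.2, 0.3, -0.3]
gripper_width: 0.004
gripper_force: 0.0
```

{"name": "move_arm", "arguments": {
  "rows": [
    [[-0.15, 0.02, 0, 0.88], [-0.15, 0.02, 0, 0.88], [-0.15, 0.02, 0, 0.88], [-0.15, 0.02, 0, 0.88], [-0.15, 0.01, 0, 0.88], [-0.15, 0.01, 0, 0.88], [-0.15, 0.01, 0, 0.88], [-0.15, 0.01, 0, 0.88]]
  ]
}}

```text
t: 74.07
tool_pos: [0.4384, -0.061, 0.2384]
ee_rot: [-0.0, 0.257, 0.966, -0.0]
wrist_force: [0.7, 0.2, 0.1]
gripper_width: 0.0
gripper_force: 0.0
```

{"name": "move_arm", "arguments": {
  "rows": [
    [[0, 0, 0, 0], [0, 0, 0, 0]]
  ]
}}

```text
t: 74.23
tool_pos: [0.4389, -0.0611, 0.2384]
ee_rot: [-0.0, 0.259, 0.966, -0.0]
wrist_force: [0.4, -0.0, 0.1]
gripper_width: 0.002
gripper_force: 0.0
```

```bash
python3 st.py; python3 q.py w11.png start_key_top bottle_1; python3 w.py 0
python3 - <<'E'
from h import *
s=snap("scene","s11.png");a=cv2.imread("pics/s11.png")[160:280,220:350];a=cv2.resize(a,(433,400),interpolation=3)
b=cv2.resize(cv2.imread("pics/w11.png"),(366,275));b=cv2.copyMakeBorder(b,0,125,0,0,0);cv2.imwrite("pics/m11.png",np.hstack([a,b]))
E
```

```text
74.2333 [ 0.61  0.57 -0.9   2.06  0.62  0.81  0.39] [ 0.4389 -0.0611  0.2384] yaw 150.0 F [ 0.4 -0.   0.1] M [-0.02  -0.128 -0.01 ] 0.002
[ 0.61  0.57 -0.9   2.06  0.62  0.81  0.39] [ 0.43891092 -0.06110508  0.2383705 ] 149.9760400896044
('start_key_top', 0.72, [0.4476, -0.0612, 0.0695], [291.0, 193.0])
('bottle_1', 0.97, [0.5263, 0.0417, 0.0711], [434.0, 211.0])
('bottle_1', 0.93, [0.5035, -0.4548, -0.0018], [39.0, 372.0])
('bottle_1', 0.78, [0.5293, 0.0851, 0.073], [482.0, 191.0])
('bottle_1', 0.75, [0.5309, -0.0296, 0.0719], [366.0, 253.0])
scene ('bottle_1', 0.66, [0.5288, 0.0388, 0.0735], [270.0, 214.0])
scene ('bottle_1', 0.57, [0.5275, 0.0822, 0.0714], [256.0, 219.0])
scene ('bottle_1', 0.55, [0.5396, -0.0346, 0.0682], [291.0, 207.0])
scene ('bottle_1', 0.48, [0.5407, -0.0743, 0.0737], [303.0, 202.0])
scene ('well_1', 0.94, [0.5399, -0.0314, 0.074], [290.0, 206.0])
scene ('well_1', 0.92, [0.5345, 0.0428, 0.0727], [268.0, 213.0])
scene ('well_1', 0.85, [0.5412, -0.0741, 0.077], [303.0, 201.0])
scene ('well_1', 0.73, [0.534, 0.0831, 0.0704], [255.0, 218.0])
scene ('well_1', 0.49, [0.5349, 0.0021, 0.0593], [281.0, 213.0])
top ('bottle_1', 0.55, [0.5263, 0.0836, 0.0734], [248.0, 215.0])
top ('bottle_1', 0.54, [0.5277, 0.0432, 0.0737], [261.0, 215.0])
top ('bottle_1', 0.47, [0.5351, -0.0688, 0.0711], [298.0, 214.0])
top ('bottle_1', 0.46, [0.53, -0.034, 0.0686], [286.0, 215.0])
top ('well_1', 0.84, [0.5317, -0.0323, 0.0755], [286.0, 214.0])
top ('well_1', 0.84, [0.5352, 0.041, 0.0698], [262.0, 213.0])
top ('well_1', 0.75, [0.5346, -0.0724, 0.075], [299.0, 214.0])
top ('well_1', 0.74, [0.5209, 0.0854, 0.073], [247.0, 217.0])
```

View pics/m11.png

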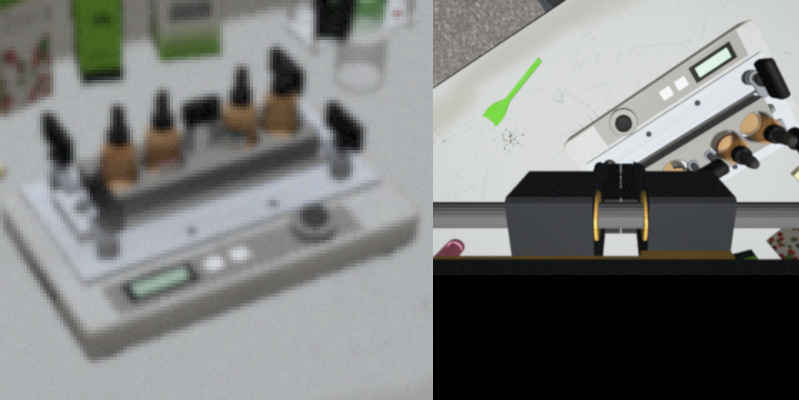

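The crop shows four amber bottles upright in the wells at (118,150), (162,130), (240,105) and (283,90), the clamps turned in, and the jar upright at (360,60). Next I press the key at crop position (315,218).

{"name": "move_arm", "arguments": {
  "rows": [
    [[0.03, 0, -0.6, 0], [0, 0, -0.8, 0], [0, 0, -0.8, 0], [0, 0, -0.8, 0], [0, 0, -0.7, 0], [0, 0, -0.3, 0], [0, 0, 0, 0], [0, 0, 0, 0]]
  ]
}}

```text
t: 75.4
tool_pos: [0.4405, -0.0608, 0.0781]
ee_rot: [-0.0, 0.258, 0.966, -0.0]
wrist_force: [0.2, 0.7, -0.6]
gripper_width: 0.01
gripper_force: 0.0
```

{"name": "move_arm", "arguments": {
  "rows": [
    [[0, 0, -0.12, 0], [0, 0, -0.12, 0], [0, 0, -0.05, 0], [0, 0, 0, 0]]
  ]
}}

```text
t: 75.73
tool_pos: [0.4407, -0.0613, 0.0669]
ee_rot: [0.0, 0.258, 0.966, 0.0]
wrist_force: [0.5, -0.7, 0.2]
gripper_width: 0.009
gripper_force: 0.0
```

{"name": "move_arm", "arguments": {
  "rows": [
    [[0, 0, -0.08, 0], [0, 0, -0.08, 0], [0, 0, 0, 0]]
  ]
}}

```text
t: 75.98
tool_pos: [0.4405, -0.0611, 0.06]
ee_rot: [-0.0, 0.258, 0.966, -0.0]
wrist_force: [0.4, -0.1, 0.1]
gripper_width: 0.006
gripper_force: 0.0
```

{"name": "move_arm", "arguments": {
  "rows": [
    [[0, 0, -0.05, 0], [0, 0, 0, 0]]
  ]
}}

```text
t: 76.15
tool_pos: [0.4405, -0.0611, 0.0582]
ee_rot: [-0.0, 0.258, 0.966, -0.0]
wrist_force: [-0.6, 0.4, 2.7]
gripper_width: 0.008
gripper_force: 1.2
```

{"name": "move_arm", "arguments": {
  "rows": [
    [[0, 0, -0.05, 0], [0, 0, 0, 0]]
  ]
}}

```text
t: 76.32
tool_pos: [0.4405, -0.0611, 0.0563]
ee_rot: [0.0, 0.258, 0.966, -0.0]
wrist_force: [-0.2, -0.6, 3.5]
gripper_width: 0.003
gripper_force: 1.9
```

Contact at about 0.0595; I press on until the key bottoms out.

{"name": "move_arm", "arguments": {
  "rows": [
    [[0, 0, -0.05, 0], [0, 0, 0, 0]]
  ]
}}

```text
t: 76.48
tool_pos: [0.4405, -0.0612, 0.0547]
ee_rot: [0.0, 0.258, 0.966, -0.0]
wrist_force: [-1.5, -0.0, 8.2]
gripper_width: 0.002
gripper_force: 3.9
```

{"name": "move_arm", "arguments": {
  "rows": [
    [[0, 0, -0.05, 0], [0, 0, 0, 0], [0, 0, 0, 0]]
  ]
}}

```text
t: 76.73
tool_pos: [0.4405, -0.0612, 0.0543]
ee_rot: [0.001, 0.258, 0.966, -0.0]
wrist_force: [-4.3, -1.3, 29.8]
gripper_width: 0.005
gripper_force: 15.1
```

{"name": "move_arm", "arguments": {
  "rows": [
    [[0, 0, -0.03, 0], [0, 0, 0, 0], [0, 0, 0, 0]]
  ]
}}

```text
t: 76.98
tool_pos: [0.4406, -0.0612, 0.0541]
ee_rot: [0.002, 0.258, 0.966, -0.001]
wrist_force: [-5.8, -1.8, 42.5]
gripper_width: 0.004
gripper_force: 21.6
```

The key bottomed out (the force jumped to 30 N and more). I retract now.

{"name": "move_arm", "arguments": {
  "rows": [
    [[0, 0, 0.3, 0], [0, 0, 0.7, 0], [0, 0, 0.9, 0], [0, 0, 0.9, 0], [0, 0, 0.9, 0], [0, 0, 0.5, 0], [0, 0, 0, 0], [0, 0, 0, 0]]
  ]
}}

```text
t: 77.65
tool_pos: [0.4411, -0.0615, 0.2197]
ee_rot: [0.001, 0.259, 0.966, 0.0]
wrist_force: [-0.4, 0.4, -0.2]
gripper_width: 0.003
gripper_force: 0.0
```

```bash
python3 st.py; python3 w.py 1; python3 -c "
from h import *
print(bot.finish_job())"
```

```text
77.65 [ 0.58  0.59 -0.85  2.08  0.65  0.76  0.36] [ 0.4411 -0.0615  0.2197] yaw 150.0 F [-0.4  0.4 -0.2] M [-0.005 -0.095  0.028] 0.003
wrist ('bottle_1', 0.83, [0.5249, 0.0893, 0.0721], [494.0, 186.0])
wrist ('bottle_1', 0.81, [0.5282, 0.0425, 0.0687], [442.0, 215.0])
wrist ('bottle_1', 0.51, [0.531, -0.0245, 0.0703], [374.0, 255.0])
wrist ('well_1', 0.89, [0.5266, 0.0447, 0.0744], [447.0, 214.0])
wrist ('well_1', 0.74, [0.533, -0.0259, 0.0735], [374.0, 259.0])
wrist ('well_1', 0.72, [0.5276, 0.0884, 0.0725], [495.0, 189.0])
wrist ('well_1', 0.69, [0.532, -0.0287, 0.0732], [371.0, 260.0])
scene ('bottle_1', 0.79, [0.5277, 0.0391, 0.0686], [270.0, 215.0])
scene ('bottle_1', 0.73, [0.5388, -0.0353, 0.0662], [292.0, 208.0])
scene ('bottle_1', 0.72, [0.4741, 0.1156, 0.116], [251.0, 220.0])
scene ('bottle_1', 0.6, [0.525, 0.0824, 0.0683], [256.0, 220.0])
scene ('bottle_1', 0.55, [0.5375, -0.0716, 0.0739], [303.0, 203.0])
scene ('bottle_1', 0.44, [0.4468, -0.0585, 0.0671], [313.0, 224.0])
scene ('well_1', 0.94, [0.5406, -0.0699, 0.077], [302.0, 201.0])
scene ('well_1', 0.69, [0.5691, 0.1173, 0.1176], [238.0, 200.0])
scene ('well_1', 0.66, [0.5356, -0.031, 0.0725], [291.0, 207.0])
scene ('well_1', 0.64, [0.5364, 0.045, 0.0724], [267.0, 213.0])
scene ('well_1', 0.64, [0.5309, 0.0842, 0.0697], [255.0, 219.0])
top ('bottle_1', 0.63, [0.5366, -0.0715, 0.0734], [299.0, 213.0])
top ('bottle_1', 0.58, [0.5242, 0.0837, 0.0718], [248.0, 216.0])
top ('bottle_1', 0.57, [0.5302, 0.045, 0.0746], [260.0, 214.0])
top ('bottle_1', 0.51, [0.5348, -0.0318, 0.0727], [286.0, 213.0])
top ('well_1', 0.93, [0.5356, -0.0756, 0.0749], [300.0, 213.0])
top ('well_1', 0.91, [0.5207, 0.0874, 0.0715], [246.0, 217.0])
top ('well_1', 0.71, [0.533, -0.0319, 0.0754], [286.0, 214.0])
top ('well_1', 0.6, [0.5327, 0.0406, 0.073], [262.0, 213.0])
the job is handed in; nothing more can be done
None
```

I seated the carrier, turned all four clamps to their stops, stood the four amber bottles in the wells, pressed the start key, and handed in at about 78 s with the jar still upright; no verdict came back, and the last key push read 42 N at the wrist.

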